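# Put the hand stamp away in its sprung clamshell case

## Task

The wooden hand stamp has been left standing on the lid of the shut dark grey clamshell case. Take it off, press the release button on the case's front so that the lid springs open to its stop, then lower the stamp flat into its empty wooden-rimmed seat inside (set it down, do not drop it) and leave the case open. Keep the stamp upright all the while, never let the lid spring up with the stamp on it, and leave the ink tins, bottle and jar where they are.

Things in the scene. Friction and masses are not known exactly. Their poses are not given: they have to be found in the camera images.
- case: Dark grey plastic clamshell case, fixed, 200 (x) x 270 (y) mm; lower half 50 mm high, walls and floor 5 mm; 80 mm high when shut. Origin: centre of underside; x from the front (button side) to the hinge, z up. Three bays centred at x -10, y -85, 0, +85 mm, parted by ribs up to z 15, hold the seat and two tins in random order. Sloped button console, 85 mm wide, juts out mid-front to x -145.
- lid (a joint): Lid, rad: a hollow dark grey shell 200 x 270 x 30 mm, hinge axis along case y at case x +100, z 50 mm. 0 = shut, latched. Let go, a spring swings it up in under 1 s to its stop at 1.05, where it stays, leaning over the case: its front edge then stands about above the case's middle, 220 to 240 mm up, so to work inside the tool must lean 20 to 50 degrees back over the case's front.
- lid_edge (a point): Middle of the lid's front edge face: 200 mm from the hinge axis, half-way up the 30 mm shell; moves with the lid.
- button (a joint): Travel of the release button, m: 0 = out, 0.008 = fully in. A white cylinder 32 mm across that stands 14 mm out of the sloped console; about 1.5 N to start, 5.5 N fully in. The latch lets go at 4 to 5 mm; the button springs back when released.
- button_top (a point): Centre of the button's outer face: case x -128, y 0, z 53 mm when out. It is pressed along its axis, 25 degrees from vertical: in the case's frame 0.423 along +x and 0.906 along -z.
- seat: The stamp's empty seat: a low light-wood rim, 8 mm high, fixed on the case's floor in one of the three bays. Inside 92 (x) x 60 (y) mm. Origin: centre of the inside at floor level (5 mm above the table), axes parallel to the case's. Hidden while the lid is shut.
- stamp: Wooden hand stamp, 0.13 to 0.26 kg: a foot 84 (x) x 52 (y) x 16 mm carrying an upright grip bar 56 long (x), 20 thick (y), its top 58.5 mm above the underside. Origin: centre of its underside; z up. Starts upright on the lid, its x turned up to 50 degrees from the case's. Either way round fits the seat.
- tin_a: Flat metal ink tin 82 x 64 x 24 mm, loose in a bay of the case, origin at the centre of its underside; to be left alone.
- tin_b: The other ink tin, the same; to be left alone.
- bottle: Dark brown paint bottle with white cap, 72 mm across, 170 mm tall, loose on the table beside the case; origin at the centre of its underside; to be left alone.
- jar: Glass jar with lid, 84 mm across, 110 mm tall, loose on the table beside the case, on the other side; origin at the centre of its underside; to be left alone.
There are look-alikes about, which are no part of the job. Of the things shaped like the stamp, the wooden one is meant.

How it is judged (in metres and radians):
On the way, in this order (a step that is already met when the one before it is completed fails the run):
1. the lid has sprung open to its stop (value of joint lid above 0.98 rad), for 0.2 s.
2. the stamp is lowered into its seat while still held (within 7 mm of the centre, less than 12 mm above the floor) (x of stamp in the frame of seat between -0.007 and 0.007 m and y of stamp in the frame of seat between -0.007 and 0.007 m and z of stamp in the frame of seat below 0.012 m and angle between the x axis of stamp and the x axis of seat, either way round below 0.15 rad and angle between stamp's own z axis and vertical below 0.12 rad and contact force between the fingers and stamp above 0.3 N), for 0.05 s.
At the end, for the whole second after the job is handed in: Stamp at rest in its seat: within 7 mm of its centre in x and y, underside under 4 mm above the case floor, within 0.15 rad of the seat's direction (either way round) and 0.12 rad of upright. Lid at its stop (over 0.98 rad). Bottle, jar and tins upright (0.1 rad), where they were (x of stamp in the frame of seat between -0.007 and 0.007 m and y of stamp in the frame of seat between -0.007 and 0.007 m and z of stamp in the frame of seat below 0.004 m and angle between the x axis of stamp and the x axis of seat, either way round below 0.15 rad and angle between stamp's own z axis and vertical below 0.12 rad and value of joint lid above 0.98 rad and linear speed of stamp below 0.02 m/s and angle between each of bottle, jar, tin_a, tin_b's own z axis and vertical below 0.1 rad); the robot touches nothing.
It fails at once if the lid springs up with the stamp on it (value of joint lid between 0.06 and 0.7 rad and height (world z) of stamp above 0.07 m and contact force between stamp and lid above 0.2 N).
It fails at once if the stamp is tipped (more than 0.7 rad from upright) (angle between stamp's own z axis and vertical above 0.7 rad).
It fails at once if an ink tin is moved more than 20 mm (distance of any of tin_a, tin_b from where it was at the start of the episode above 0.02 m).
It fails at once if the bottle or jar is moved more than 30 mm (distance of any of bottle, jar from where it was at the start of the episode above 0.03 m).
It also fails if it takes over 72 s, if anything falls off the work surface, if the arm or the gripper's body presses on something with over 40 N, if the wrist force passes 120 N, or if a joint passes its speed limit or range.

## Robot

A 7-joint arm with a two-finger parallel gripper is mounted at the origin on the work surface. World frame = base frame: x ahead of the robot, y to its left, z up, the work surface at z = 0. Lengths are in mm, angles in rad, forces in N, time in s.
With the tool pointing down it reaches from about 425 to 1025 mm from the base axis. Payload 9.4 kg.
Tool frame: the origin (TCP) lies between the finger pads; the fingertips stand 22 mm ahead of it and the grasp point (between the pads) lies 3 mm ahead of it; z points along the fingers, y is the line along which they close (so a half turn about z gives the same grasp; the last joint's range is limited). The gripper opens to 85 mm and grips with 20 to 120 N. Pads are 22 mm wide; open, the fingers measure 114 mm over their backs; the gripper's body (76 mm by 85 mm) begins 54 mm behind the grasp point. The pads swing forward as they close: fully open they stand 13 mm farther back than shut.
Start: joints at [1.075, 0.599, -0.003, 1.599, 0.002, 0.943, -0.08], TCP at [294.822, -662.347, 216.075] pointing down, gripper open.
Joint ranges: [-2.57, 2.57], [-0.35, 1.97], [-1.29, 1.29], [0.11, 2.56], [-1.05, 4.19], [0.11, 1.86], [-2.63, 2.63]. Speed limits (rad/s): [2.22, 2.22, 3.01, 3.01, 3.14, 3.14, 3.14].

## Interface

Orientations are given as a rotation vector (axis times angle).
In Python, from rig import * gives the robot as it stands.
- The arm moves only by the tool step_arm, never from a script. Its argument "targets" is a list of rows, each an object with "slide": the shift along the world's x, y, z as a fraction of full scale, a list of three; "rotation": the turn, a rotation vector about the world's x, y, z as a fraction of full scale, a list of three. In form: [{"slide": [dx, dy, dz], "rotation": [wx, wy, wz]}, ...]. A call has exactly 5 rows; each row is the pose to reach, as a shift and turn from the pose commanded when the call began, turning the shorter way round; what a row does not reach only later rows make up. Full scale, the value 1, is 300 mm for a shift and pi rad for a turn. A row lasts 1/10 s, in which the tool goes at most 50 mm and 8.59 degrees, less where a joint would pass 70% of its speed; a pose out of reach is approached as far as the arm can. A call with a number of a shift or a turn outside -1 to 1 is refused whole. A call with a gripper value outside its range is refused whole. "fingers" is the opening, from 0 (shut) to 1 (fully open), set as the call begins (left out, the last holds). The fingers move at their own pace and stop on an object; the grip force is fixed at half the most. Time passes only in rows, so rows that repeat a pose let the fingers close, or fill a call up. It gives the time, the measured TCP pose, the force, the opening and the grip force at its end, in the units of the state.
- observe(): the state, without advancing time (a new reading comes with each control period).
- snapshot(name): name is "side" or "top" or "wrist"; returns the picture (384x512x3 uint8, blue, green, red); there is no depth.
- camera_params(name): a dict with "intrinsics" (3x3 intrinsics, pixels), "k1" (the pictures are not rectified: a ray, as slopes to the right and down, at radius r is drawn at 1 + k1 r^2 times it, then the intrinsics apply), "eye" and "orientation" of the camera in the world; the wrist camera has in their place "hand_eye" (4x4, takes a point from camera to tool coordinates, whose origin is the TCP and whose axes are the flange's). Camera axes: x right, y down, z forward; pixel columns grow to the right and rows downward; lengths in mm; the calibration is good to about 2 mm. A picture is of the moment at which its call begins: read the wrist's pose just before it. camera_params takes no time and is no camera call.
- close_job(): hands the job in; it is judged then, once.
The state is a dict: "clock": time; "q": joint angles; "qd": joint speeds; "effort": joint torques, N m; "tcp_pos": TCP position; "tool_rot": TCP orientation; "contact_force": force on the tool from outside, world axes, zero at the start; "moment": the same for the moment, N m; "grip_width": finger opening in mm; "grip_force": force on a finger pad.
Only numpy, scipy, OpenCV 4.12 (cv2) and the standard library are available. Lean on these libraries where they do the work, as an engineer would, in place of code of your own. Each camera call takes 0.05 s, during which the arm holds its last target. There are 200 camera calls.

## Working session

There is one attempt and no reset: what is moved stays moved. The work goes in short steps, Python scripts to look and compute and a tool call to move; the robot and the scene stay as the last step left them, time stands still between calls to the robot, and variables do not carry over. Pictures are saved under pics/ and viewed, at most 10 in all, crops included, and the job is handed in when it is done.

Besides the shell and the picture viewer there is one more tool, called after "Emit:" by a JSON object that holds its "name" and its "arguments", one argument or row to a line. step_arm: Moves the arm, as the interface text tells. Its arguments: {"type":"object","properties":{"targets":{"type":"array"},"fingers":{"type":"number"}},"required":["targets"]}

```bash
mkdir -p pics; ls; cat > a.py <<'E'
from rig import *
import cv2, numpy as np
s=observe(); print(s['clock'],s['tcp_pos'],s['tool_rot'],s['grip_width'])
a=snapshot('side'); b=snapshot('top')
cv2.imwrite('pics/s0.png',a); cv2.imwrite('pics/t0.png',b)
cv2.imwrite('pics/both0.png',cv2.resize(np.vstack([a,b]),(800,1200))[:, :]) 
for n in('side','top','wrist'): print(n,camera_params(n))
E
python3 a.py
```

```text
pics
0.0 [ 294.61946585 -661.88433595  215.20676531] [-3.07145122e+00 -6.52865128e-01  7.72265951e-04] 85.57590402871735
side {'intrinsics': array([[377.03854586,   0.        , 255.1661715 ],
       [  0.        , 377.03854586, 190.19632661],
       [  0.        ,   0.        ,   1.        ]]), 'k1': -0.07563175933256285, 'eye': array([ 508.49691375, -584.15847741,  752.38177458]), 'orientation': array([-2.35759409,  0.15727587, -0.06909243])}
top {'intrinsics': array([[388.4773048 ,   0.        , 251.76353868],
       [  0.        , 388.4773048 , 191.83175062],
       [  0.        ,   0.        ,   1.        ]]), 'k1': -0.09444515550842678, 'eye': array([ 346.90497599,   43.46246267, 1145.40350246]), 'orientation': array([-2.01540249,  2.18413656, -0.26194029])}
wrist {'intrinsics': array([[333.52133778,   0.        , 258.60106531],
       [  0.        , 333.52133778, 189.65371009],
       [  0.        ,   0.        ,   1.        ]]), 'k1': -0.08132996011367756, 'hand_eye': array([[ 3.68958887e-04, -9.50268750e-01, -3.11430839e-01,
         7.89087447e+01],
       [ 9.99999923e-01,  3.93088122e-04, -1.47079213e-05,
         4.07519956e-01],
       [ 1.36396242e-04, -3.11430810e-01,  9.50268821e-01,
        -1.57795937e+02],
       [ 0.00000000e+00,  0.00000000e+00,  0.00000000e+00,
         1.00000000e+00]])}
```

View pics/t0.png

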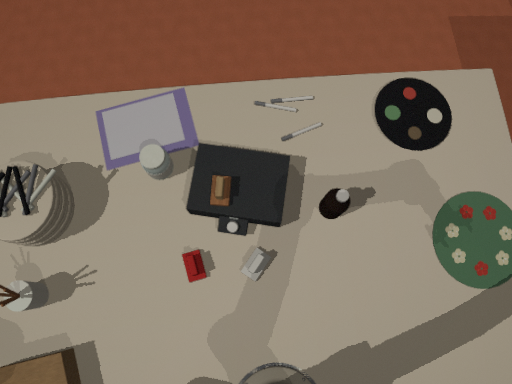

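View pics/s0.png

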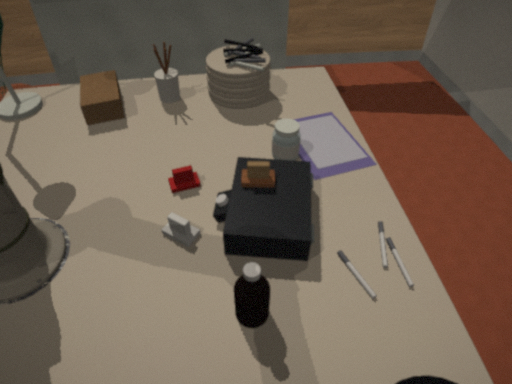

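Top view: the case is at about (238,185) with its button at (233,227). There are three stamp-shaped things: brown wood on the lid (221,190), red on the table (194,266) and white/grey on the table (256,263). The brown wooden one on the lid is the one meant. I'll enlarge it to confirm and measure it.

```bash
cat > h.py <<'E'
import cv2, numpy as np
from scipy.spatial.transform import Rotation as R
from rig import *
def cam(n,s=None):
    c=camera_params(n)
    if n=='wrist':
        T=np.eye(4); T[:3,:3]=R.from_rotvec(s['tool_rot']).as_matrix(); T[:3,3]=s['tcp_pos']
        M=T@c['hand_eye']; return c['intrinsics'],c['k1'],M[:3,3],M[:3,:3]
    return c['intrinsics'],c['k1'],np.array(c['eye']),R.from_rotvec(c['orientation']).as_matrix()
def plane(C,px,z):
    K,k,e,Rm=C
    px=np.atleast_2d(np.asarray(px,float))
    u=cv2.undistortPoints(px[:,None],K,np.array([k,0,0,0.]))[:,0]
    d=np.c_[u,np.ones(len(u))]@Rm.T
    return e+d*((z-e[2])/d[:,2])[:,None]
def proj(C,P):
    K,k,e,Rm=C
    r=Rm.T; return cv2.projectPoints(np.atleast_2d(P).astype(float),cv2.Rodrigues(r)[0],-r@e,K,np.array([k,0,0,0.]))[0][:,0]
def biggest(m):
    c,_=cv2.findContours(m,0,2); return max(c,key=cv2.contourArea)
E
cat > b.py <<'E'
from h import *
a=cv2.imread('pics/s0.png'); b=cv2.imread('pics/t0.png'); 
C=cam('top'); S=cam('side')
dark=(b.max(2)<45).astype(np.uint8); dark[:140]=0;dark[235:]=0;dark[:,:180]=0;dark[:,300:]=0
dark=cv2.morphologyEx(dark,cv2.MORPH_CLOSE,np.ones((25,25)))
dark=cv2.morphologyEx(dark,cv2.MORPH_OPEN,np.ones((41,41)))
c=biggest(dark); q=cv2.approxPolyDP(c,8,True)[:,0]; print('lid quad',q.tolist())
w=plane(C,c[:,0],80)[:,:2].astype(np.float32); print('rect z80',cv2.minAreaRect(w))
hsv=cv2.cvtColor(b,cv2.COLOR_BGR2HSV)
g=b[210:240,220:246].max(2); m=np.zeros(b.shape[:2],np.uint8); m[215:238,222:245]=(b[215:238,222:245].min(2)>100)
print('button',m.sum()); 
n,l,st,ce=cv2.connectedComponentsWithStats(m); print(st.tolist(),ce.tolist(),plane(C,ce,53))
crop=lambda i,x,y,wd,h,f:cv2.resize(i[y:y+h,x:x+wd],None,fx=f,fy=f,interpolation=cv2.INTER_CUBIC)
A=crop(b,180,140,130,110,4);B=crop(a,205,145,118,110,4)
cv2.imwrite('pics/c0.png',cv2.resize(np.hstack([A,B]),None,fx=.8,fy=.8))
E
python3 b.py
```

```text
lid quad [[198, 150], [194, 213], [219, 225], [279, 225], [284, 156]]
rect z80 ((621.9447631835938, 54.785003662109375), (258.5326232910156, 222.31629943847656), 85.32838439941406)
button 179
[[0, 0, 512, 384, 196429], [230, 217, 1, 1, 1], [236, 218, 1, 1, 1], [227, 222, 11, 10, 91], [222, 233, 23, 5, 86]] [[255.5218424977982, 191.4642848051968], [230.0, 217.0], [236.0, 218.0], [231.76923076923077, 226.45054945054946], [231.24418604651163, 235.48837209302326]] [[609.13666101   8.53778578  53.        ]
 [540.34325466  87.22289399  53.        ]
 [536.10481872  70.3819418   53.        ]
 [512.8549766   84.07577013  53.        ]
 [487.32676877  87.33839688  53.        ]]
```

View pics/c0.png

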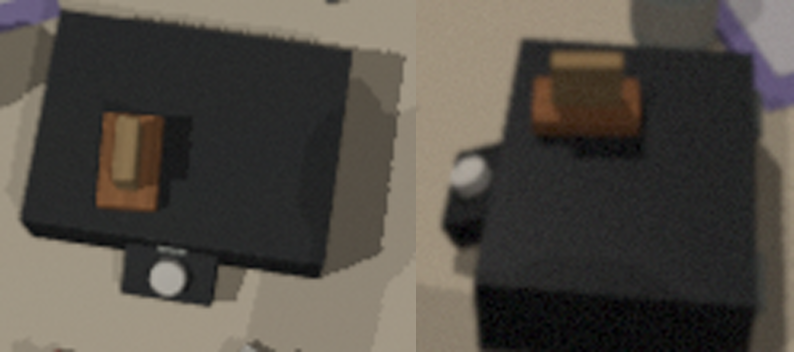

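Confirmed: the wooden stamp (orange-brown foot, tan grip) stands on the lid. I'll compute positions from the corners seen in the crop.

```bash
cat > c.py <<'E'
from h import *
C=cam('top');S=cam('side')
f=lambda p:np.array(p)/3.2+[180,140]
g=lambda p:(np.array(p)-[416,0])/3.2+[205,145]
lid=plane(C,f([(62,12),(351,50),(325,262),(25,222)]),80); print(lid.round(),lid.mean(0))
for i in range(4): d=lid[(i+1)%4]-lid[i];print(np.linalg.norm(d),np.degrees(np.arctan2(d[1],d[0])))
lidS=plane(S,g([(522,40),(753,55),(760,302),(487,285)]),80);print(lidS.round(),lidS.mean(0))
print('btn',plane(C,f([(168,279)]),53),plane(S,g([(470,173)]),53))
st=plane(C,f([(104,112),(163,115),(156,211),(97,208)]),96);print(st.mean(0))
for i in range(4): d=st[(i+1)%4]-st[i];print(np.linalg.norm(d),np.degrees(np.arctan2(d[1],d[0])))
print('grip',plane(C,f([(127,151)]),138.5),plane(S,g([(587,60)]),138.5))
E
python3 c.py
```

```text
[[758. 161.  80.]
 [701. -98.  80.]
 [510. -55.  80.]
 [566. 202.  80.]] [634.06622334  52.45398881  80.        ]
264.9396641909618 -102.50932052899498
195.27572151329656 167.42466216640054
263.8449416288506 77.74541001659387
196.45054952747148 -12.254900394511749
[[570. 206.  80.]
 [763. 161.  80.]
 [706. -95.  80.]
 [519. -55.  80.]] [639.41734937  54.14038705  80.        ]
btn [[510.59032179  82.15748162  53.        ]] [[515.09100034  80.52961161  53.        ]]
[609.81363435 106.42547404  96.        ]
51.957263515702316 -97.63349093775493
86.01392738909368 172.0817643258128
51.00082314475087 82.47949723788436
86.11506483730822 -7.281474052313298
grip [[608.00208963 105.84042822 138.5       ]] [[612.170358   106.84557432 138.5       ]]
```

```bash
cat > d.py <<'E'
from h import *
C=cam('top')
print('bottle cap',plane(C,[(342,196)],170),'bottle base',plane(C,[(328,212)],0),'jar lid',plane(C,[(152,155)],110),'white',plane(C,[(256,265)],0),'red',plane(C,[(195,267)],0))
for p in [(500,-90),(480,-90),(500,-70),(470,-70)]: print(p,proj(C,[(*p,0)]))
s=observe(); Rc=R.from_rotvec(s['tool_rot'])
def goal(yaw,lean):
    c,sn=np.cos(np.radians(yaw)),np.sin(np.radians(yaw)); l=np.radians(lean)
    z=np.array([np.sin(l)*c,np.sin(l)*sn,-np.cos(l)]); x=np.array([np.cos(l)*c,np.cos(l)*sn,np.sin(l)])
    return R.from_matrix(np.c_[x,np.cross(z,x),z])
for ln in (0,38):
    G=goal(-7.5,ln); d=(G*Rc.inv()).as_rotvec(); print(ln,d/np.pi,G.as_matrix().round(2).tolist())
    # TCP with grasp 3 ahead at stamp z 44
    z=G.as_matrix()[:,2]; print('tcp',np.array([611,106.3,80+44])-3*z, (np.array([611,106.3,124])-3*z-s['tcp_pos'])/300)
E
python3 d.py
```

```text
bottle cap [[ 551.09748204 -210.11804305  170.        ]] bottle base [[ 541.08987651 -205.29880742    0.        ]] jar lid [[724.41422092 292.96642951 110.        ]] white [[402.2962808   23.65038663   0.        ]] red [[410.40050178 201.21659646   0.        ]]
(500, -90) [[291.39214772 228.67052326]]
(480, -90) [[292.08241837 235.35377394]]
(500, -70) [[284.70413156 229.21785412]]
(470, -70) [[285.70437501 239.26994747]]
0 [-4.45874144e-04 -1.19229683e-04 -1.74992005e-01] [[0.99, -0.13, 0.0], [-0.13, -0.99, -0.0], [0.0, 0.0, -1.0]]
tcp [611.  106.3 127. ] [ 1.05459377  2.56085946 -0.2943099 ]
38 [ 0.03023516 -0.21162225 -0.16861275] [[0.78, -0.13, 0.61], [-0.1, -0.99, -0.08], [0.62, 0.0, -0.79]]
tcp [609.16881678 106.54107984 126.36403226] [ 1.04848982  2.56166306 -0.29642979]
```

Emit:
{"name": "step_arm", "arguments": {
  "targets": [
    {"slide":[0.04,0.13,0.04],"rotation":[0,0,-0.03]},
    {"slide":[0.08,0.26,0.08],"rotation":[0,0,-0.06]},
    {"slide":[0.13,0.39,0.12],"rotation":[0,0,-0.09]},
    {"slide":[0.17,0.52,0.16],"rotation":[0,0,-0.12]},
    {"slide":[0.21,0.65,0.2],"rotation":[0,0,-0.15]}
  ],
  "fingers": 0.6
}}

```text
clock: 0.6
tcp_pos: [358.1, -465.5, 276.1]
tool_rot: [-3.14, 0.088, 0.001]
contact_force: [0.7, -0.6, 0.5]
grip_width: 51.0
grip_force: 0.0
```

Emit:
{"name": "step_arm", "arguments": {
  "targets": [
    {"slide":[0.04,0.13,0],"rotation":[0,0,-0.02]},
    {"slide":[0.08,0.26,0],"rotation":[0,0,-0.02]},
    {"slide":[0.13,0.39,0],"rotation":[0,0,-0.02]},
    {"slide":[0.17,0.52,0],"rotation":[0,0,-0.02]},
    {"slide":[0.21,0.65,0],"rotation":[0,0,-0.02]}
  ]
}}

```text
clock: 1.1
tcp_pos: [421.0, -270.6, 276.0]
tool_rot: [-3.136, 0.181, 0.0]
contact_force: [0.5, -0.7, 0.5]
grip_width: 51.5
grip_force: 0.0
```

Emit:
{"name": "step_arm", "arguments": {
  "targets": [
    {"slide":[0.04,0.13,0],"rotation":[-0.003,-0.02,0]},
    {"slide":[0.08,0.26,0],"rotation":[-0.005,-0.04,0]},
    {"slide":[0.13,0.39,0],"rotation":[-0.008,-0.06,0]},
    {"slide":[0.17,0.52,0],"rotation":[-0.01,-0.08,0]},
    {"slide":[0.21,0.65,0],"rotation":[-0.013,-0.1,0]}
  ]
}}

```text
clock: 1.6
tcp_pos: [483.9, -75.8, 276.3]
tool_rot: [3.075, -0.178, 0.495]
contact_force: [1.1, -0.7, 0.1]
grip_width: 51.1
grip_force: 0.0
```

Emit:
{"name": "step_arm", "arguments": {
  "targets": [
    {"slide":[0.04,0.13,0],"rotation":[-0.003,-0.022,0]},
    {"slide":[0.08,0.26,0],"rotation":[-0.005,-0.044,0]},
    {"slide":[0.13,0.39,0],"rotation":[-0.008,-0.066,0]},
    {"slide":[0.17,0.52,0],"rotation":[-0.01,-0.088,0]},
    {"slide":[0.21,0.63,0],"rotation":[-0.014,-0.11,0]}
  ]
}}

```text
clock: 2.1
tcp_pos: [518.9, 3.9, 273.6]
tool_rot: [2.985, -0.184, 0.754]
contact_force: [0.1, -0.2, -0.8]
grip_width: 51.3
grip_force: 0.0
```

```bash
cat > w.py <<'E'
import sys
from h import *
s=observe(); a=snapshot('wrist'); n=sys.argv[1]
cv2.imwrite(f'pics/{n}.png',a); np.save(n+'.npy',np.r_[s['tcp_pos'],s['tool_rot']])
print(s['clock'],np.round(s['tcp_pos'],1),np.round(s['tool_rot'],3),np.round(s['q'],2),s['grip_width'],R.from_rotvec(s['tool_rot']).as_matrix().round(3).tolist())
E
python3 w.py w1
```

```text
2.1 [518.9   3.9 273.6] [ 2.985 -0.184  0.754] [-0.67  0.14  0.49  2.37  0.57  0.21 -2.43] 51.33037989505587 [[0.873, -0.129, 0.469], [-0.101, -0.991, -0.085], [0.476, 0.027, -0.879]]
```

View pics/w1.png

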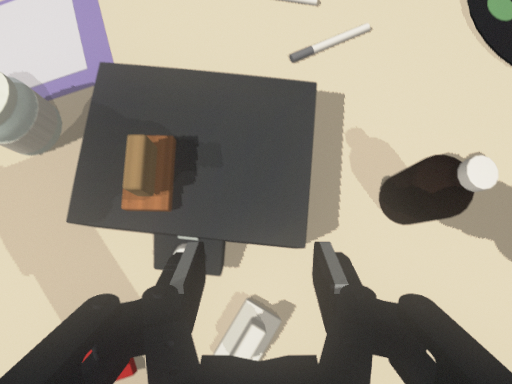

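Wrist view: the wooden stamp stands on the lid at (150,172), and the bottle is clear at right. The last joint is near its limit, so I'll take the other half-turn of the grasp.

Emit:
{"name": "step_arm", "arguments": {
  "targets": [
    {"slide":[0.02,0.0,0],"rotation":[-0.022,0.004,0.042]},
    {"slide":[0.04,0,0],"rotation":[-0.044,0.008,0.084]},
    {"slide":[0.06,0,0],"rotation":[-0.066,0.012,0.126]},
    {"slide":[0.08,0,0],"rotation":[-0.088,0.016,0.168]},
    {"slide":[0.1,0,0],"rotation":[-0.11,0.02,0.21]}
  ]
}}

```text
clock: 2.65
tcp_pos: [549.1, 3.3, 273.6]
tool_rot: [2.703, 0.883, 0.634]
contact_force: [0.0, 0.3, 0.1]
grip_width: 51.2
grip_force: 0.0
```

Emit:
{"name": "step_arm", "arguments": {
  "targets": [
    {"slide":[0.0,0.0,0],"rotation":[-0.022,0.004,0.042]},
    {"slide":[0.0,0,0],"rotation":[-0.044,0.008,0.084]},
    {"slide":[0,0,0],"rotation":[-0.066,0.012,0.126]},
    {"slide":[0,0,0],"rotation":[-0.088,0.016,0.168]},
    {"slide":[0,0,0],"rotation":[-0.11,0.02,0.21]}
  ]
}}

```text
clock: 3.15
tcp_pos: [548.9, 3.1, 273.7]
tool_rot: [2.113, 1.742, 0.449]
contact_force: [0.4, 0.8, 0.2]
grip_width: 50.9
grip_force: 0.0
```

Emit:
{"name": "step_arm", "arguments": {
  "targets": [
    {"slide":[0.0,0.0,0],"rotation":[-0.022,0.004,0.042]},
    {"slide":[0.0,0,0],"rotation":[-0.044,0.008,0.084]},
    {"slide":[0,0,0],"rotation":[-0.066,0.012,0.126]},
    {"slide":[0,0,0],"rotation":[-0.088,0.016,0.168]},
    {"slide":[0,0,0],"rotation":[-0.11,0.02,0.21]}
  ]
}}

```text
clock: 3.65
tcp_pos: [548.9, 3.1, 273.7]
tool_rot: [1.302, 2.339, 0.22]
contact_force: [1.1, -0.6, -0.6]
grip_width: 51.2
grip_force: 0.0
```

Emit:
{"name": "step_arm", "arguments": {
  "targets": [
    {"slide":[0.0,0.0,0],"rotation":[-0.022,0.004,0.042]},
    {"slide":[0.0,0,0],"rotation":[-0.044,0.008,0.084]},
    {"slide":[0,0,0],"rotation":[-0.066,0.012,0.126]},
    {"slide":[0,0,0],"rotation":[-0.088,0.016,0.168]},
    {"slide":[0,0,0],"rotation":[-0.11,0.02,0.21]}
  ]
}}

```text
clock: 4.15
tcp_pos: [548.9, 3.1, 273.8]
tool_rot: [0.358, 2.637, -0.029]
contact_force: [-0.3, -0.4, -0.4]
grip_width: 51.1
grip_force: 0.0
```

```bash
cat > go.py <<'E'
# go.py x y z yaw lean -> slide & rotation to goal TCP (option B, tool x towards front)
import sys
from h import *
x,y,z,yaw,lean=map(float,sys.argv[1:6]); s=observe()
c,sn=np.cos(np.radians(yaw)),np.sin(np.radians(yaw)); l=np.radians(lean)
zt=np.array([np.sin(l)*c,np.sin(l)*sn,-np.cos(l)]); xt=-np.array([np.cos(l)*c,np.cos(l)*sn,np.sin(l)])
G=R.from_matrix(np.c_[xt,np.cross(zt,xt),zt]); Rc=R.from_rotvec(s['tool_rot'])
d=(G*Rc.inv()).as_rotvec()
print('clock',s['clock'],'tcp',np.round(s['tcp_pos'],1),'q',np.round(s['q'],2),'zt',zt.round(3))
print('slide',((np.array([x,y,z])-s['tcp_pos'])/300).round(3),'rot',(d/np.pi).round(4),'deg',np.degrees(np.linalg.norm(d)).round(1))
E
python3 go.py 548 115 205 -7.5 38
```

```text
clock 4.15 tcp [548.9   3.1 273.8] q [ 0.06  0.19 -0.33  2.27  0.83  0.35  0.31] zt [ 0.61  -0.08  -0.788]
slide [-0.003  0.373 -0.229] rot [-0.0244 -0.0548  0.0396] deg 12.9
```

Emit:
{"name": "step_arm", "arguments": {
  "targets": [
    {"slide":[0,0.1,-0.05],"rotation":[-0.006,-0.014,0.01]},
    {"slide":[0,0.2,-0.1],"rotation":[-0.012,-0.028,0.02]},
    {"slide":[0,0.3,-0.15],"rotation":[-0.018,-0.042,0.03]},
    {"slide":[0,0.373,-0.229],"rotation":[-0.024,-0.055,0.04]},
    {"slide":[0,0.373,-0.229],"rotation":[-0.024,-0.055,0.04]}
  ]
}}

```text
clock: 4.65
tcp_pos: [548.6, 79.9, 220.6]
tool_rot: [0.202, 2.498, -0.082]
contact_force: [0.2, -0.5, -0.7]
grip_width: 51.2
grip_force: 0.0
```

```bash
python3 w.py w2; python3 go.py 609.2 106.5 126 -7.5 38; cat > st.py <<'E'
import sys
from h import *
n=sys.argv[1]; z0=float(sys.argv[2]); a=cv2.imread(f'pics/{n}.png'); v=np.load(n+'.npy'); C=cam('wrist',dict(tcp_pos=v[:3],tool_rot=v[3:]))
hs=cv2.cvtColor(a,cv2.COLOR_BGR2HSV); m=cv2.inRange(hs,(4,70,40),(28,255,255))
m=cv2.morphologyEx(m,cv2.MORPH_OPEN,np.ones((3,3)))
c=biggest(m); print('area',cv2.contourArea(c),'bbox',cv2.boundingRect(c),cv2.minAreaRect(c))
E
python3 st.py w2 80
```

```text
4.65 [548.6  79.9 220.6] [ 0.202  2.498 -0.082] [-0.3   0.3  -0.23  2.43  1.81  0.46 -0.8 ] 51.20746077958907 [[-0.794, 0.164, 0.585], [0.125, 0.986, -0.107], [-0.595, -0.011, -0.804]]
clock 4.7 tcp [547.8  84.6 218.1] q [-0.3   0.31 -0.24  2.43  1.83  0.47 -0.82] zt [ 0.61  -0.08  -0.788]
slide [ 0.205  0.073 -0.307] rot [ 0.0008 -0.0088  0.0094] deg 2.3
area 5585.0 bbox (276, 94, 72, 106) ((310.992431640625, 146.294677734375), (70.02826690673828, 106.09333801269531), 1.4688007831573486)
```

View pics/w2.png

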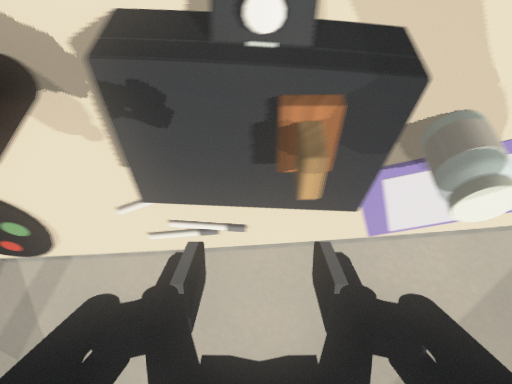

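Emit:
{"name": "step_arm", "arguments": {
  "targets": [
    {"slide":[0,0,0],"rotation":[0,0,0]},
    {"slide":[0,0,0],"rotation":[0,0,0]},
    {"slide":[0,0,0],"rotation":[0,0,0]},
    {"slide":[0.04,0,-0.05],"rotation":[0,0,0]},
    {"slide":[0.08,0,-0.1],"rotation":[0,0,0]}
  ]
}}

```text
clock: 5.2
tcp_pos: [573.2, 79.2, 191.4]
tool_rot: [0.203, 2.498, -0.083]
contact_force: [0.5, -0.6, 0.5]
grip_width: 51.2
grip_force: 0.0
```

Emit:
{"name": "step_arm", "arguments": {
  "targets": [
    {"slide":[0,0,0],"rotation":[0,0,0]},
    {"slide":[0,0,0],"rotation":[0,0,0]},
    {"slide":[0,0,0],"rotation":[0,0,0]},
    {"slide":[0,0,0],"rotation":[0,0,0]},
    {"slide":[0,0,0],"rotation":[0,0,0]}
  ]
}}

```text
clock: 5.7
tcp_pos: [572.2, 80.1, 190.9]
tool_rot: [0.201, 2.5, -0.083]
contact_force: [-0.7, -0.0, 0.3]
grip_width: 51.4
grip_force: 0.0
```

```bash
python3 w.py w3; python3 go.py 609.2 106.5 126 -7.5 38;  cat > st.py <<'E'
import sys
from h import *
n=sys.argv[1]; z0=float(sys.argv[2]); a=cv2.imread(f'pics/{n}.png'); v=np.load(n+'.npy'); C=cam('wrist',dict(tcp_pos=v[:3],tool_rot=v[3:]))
hs=cv2.cvtColor(a,cv2.COLOR_BGR2HSV); m=cv2.inRange(hs,(4,70,40),(28,255,255))
m=cv2.morphologyEx(m,cv2.MORPH_OPEN,np.ones((3,3)))
c=biggest(m); x,y,w,h=cv2.boundingRect(c); print('bbox',x,y,w,h)
cv2.imwrite(f'pics/{n}c.png',cv2.resize(a[max(0,y-20):y+h+20,max(0,x-40):x+w+40],None,fx=4,fy=4,interpolation=cv2.INTER_CUBIC)); print('crop origin',max(0,x-40),max(0,y-20))
E
python3 st.py w3 80
```

```text
5.7 [572.2  80.1 190.9] [ 0.201  2.5   -0.083] [-0.25  0.39 -0.26  2.41  1.94  0.5  -0.91] 51.41736474044587 [[-0.795, 0.164, 0.584], [0.125, 0.986, -0.107], [-0.593, -0.012, -0.805]]
clock 5.75 tcp [572.2  80.2 190.8] q [-0.25  0.39 -0.26  2.41  1.94  0.5  -0.91] zt [ 0.61  -0.08  -0.788]
slide [ 0.123  0.088 -0.216] rot [ 0.0024 -0.0094  0.0107] deg 2.6
bbox 272 96 77 120
crop origin 232 76
```

View pics/w3c.png

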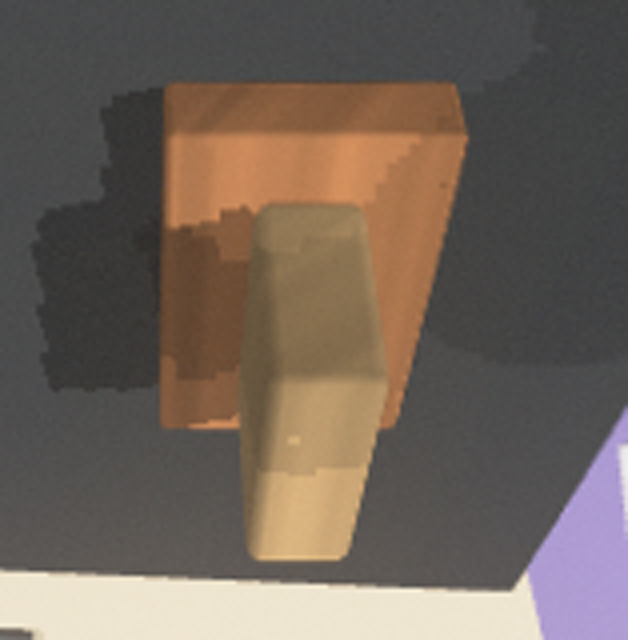

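The stamp is seen sharply. The grip's top face has corners (243,378), (386,378), (348,560) and (250,560) in the crop.

```bash
cat > e.py <<'E'
from h import *
v=np.load('w3.npy'); C=cam('wrist',dict(tcp_pos=v[:3],tool_rot=v[3:]))
f=lambda p:(np.array(p,float)+.5)/4-.5+[232,76]
def rep(q):
    print(q.mean(0).round(1))
    for i in range(4): d=q[(i+1)%4]-q[i];print('  ',np.linalg.norm(d).round(1),np.degrees(np.arctan2(d[1],d[0])).round(1))
rep(plane(C,f([(243,378),(386,378),(348,561),(249,561)]),138.5))
rep(plane(C,f([(164,133),(467,133),(398,428),(162,428)]),96))
E
python3 e.py
```

```text
[610.  107.4 138.5]
   22.5 81.6
   55.9 -7.2
   19.0 -98.5
   56.1 176.5
[610.8 108.6  96. ]
   51.2 81.6
   83.5 -7.5
   51.7 -98.5
   83.4 172.2
```

Emit:
{"name": "step_arm", "arguments": {
  "targets": [
    {"slide":[-0.01,0.05,-0.015],"rotation":[0.001,-0.005,0.005]},
    {"slide":[-0.02,0.112,-0.03],"rotation":[0.002,-0.009,0.011]},
    {"slide":[-0.02,0.112,-0.03],"rotation":[0.002,-0.009,0.011]},
    {"slide":[-0.02,0.112,-0.03],"rotation":[0.002,-0.009,0.011]},
    {"slide":[-0.02,0.112,-0.03],"rotation":[0.002,-0.009,0.011]}
  ]
}}

```text
clock: 6.25
tcp_pos: [566.4, 112.9, 181.5]
tool_rot: [0.162, 2.476, -0.059]
contact_force: [-0.6, -0.2, 0.1]
grip_width: 51.5
grip_force: 0.0
```

```bash
python3 go.py 608.7 108.2 126.4 -8 37
```

```text
clock 6.25 tcp [566.4 112.9 181.5] q [-0.29  0.42 -0.32  2.44  2.    0.58 -1.02] zt [ 0.596 -0.084 -0.799]
slide [ 0.141 -0.016 -0.184] rot [ 0.0014  0.0049 -0.0026] deg 1.0
```

Aligned. Go in along the tool axis, then close.

Emit:
{"name": "step_arm", "arguments": {
  "targets": [
    {"slide":[0.04,-0.005,-0.05],"rotation":[0,0,-0.003]},
    {"slide":[0.08,-0.01,-0.1],"rotation":[0,0,-0.003]},
    {"slide":[0.12,-0.014,-0.15],"rotation":[0,0,-0.003]},
    {"slide":[0.141,-0.016,-0.184],"rotation":[0,0,-0.003]},
    {"slide":[0.141,-0.016,-0.184],"rotation":[0,0,-0.003]}
  ]
}}

```text
clock: 6.75
tcp_pos: [608.8, 107.9, 124.8]
tool_rot: [0.174, 2.477, -0.063]
contact_force: [0.5, 0.3, -0.3]
grip_width: 51.5
grip_force: 0.0
```

Emit:
{"name": "step_arm", "arguments": {
  "targets": [
    {"slide":[0,0,0],"rotation":[0,0,0]},
    {"slide":[0,0,0],"rotation":[0,0,0]},
    {"slide":[0,0,0],"rotation":[0,0,0]},
    {"slide":[0,0,0],"rotation":[0,0,0]},
    {"slide":[0,0,0],"rotation":[0,0,0]}
  ],
  "fingers": 0
}}

```text
clock: 7.25
tcp_pos: [608.3, 109.2, 126.4]
tool_rot: [0.172, 2.475, -0.061]
contact_force: [-1.1, 0.1, 1.8]
grip_width: 16.8
grip_force: 58.5
```

Emit:
{"name": "step_arm", "arguments": {
  "targets": [
    {"slide":[0,0,0],"rotation":[0,0,0]},
    {"slide":[0,0,0],"rotation":[0,0,0]},
    {"slide":[0,0,0],"rotation":[0,0,0]},
    {"slide":[0,0,0.02],"rotation":[0,0,0]},
    {"slide":[0,0,0.05],"rotation":[0,0,0]}
  ]
}}

```text
clock: 7.75
tcp_pos: [608.3, 108.2, 140.7]
tool_rot: [0.173, 2.477, -0.063]
contact_force: [-0.1, -0.4, -1.8]
grip_width: 16.8
grip_force: 58.6
```

Emit:
{"name": "step_arm", "arguments": {
  "targets": [
    {"slide":[0,0,0.05],"rotation":[0,0,0]},
    {"slide":[0,0,0.15],"rotation":[0,0,0]},
    {"slide":[-0.05,-0.08,0.18],"rotation":[0,0,0]},
    {"slide":[-0.1,-0.16,0.18],"rotation":[0,0,0]},
    {"slide":[-0.15,-0.26,0.18],"rotation":[0,0,0]}
  ]
}}

```text
clock: 8.25
tcp_pos: [563.3, 30.9, 196.4]
tool_rot: [0.171, 2.474, -0.06]
contact_force: [1.1, -1.2, -1.6]
grip_width: 16.8
grip_force: 58.9
```

Emit:
{"name": "step_arm", "arguments": {
  "targets": [
    {"slide":[-0.05,-0.1,0],"rotation":[0,0,0]},
    {"slide":[-0.1,-0.2,0],"rotation":[0,0,0]},
    {"slide":[-0.15,-0.3,0],"rotation":[0,0,0]},
    {"slide":[-0.2,-0.4,0],"rotation":[0,0,0]},
    {"slide":[-0.22,-0.49,0],"rotation":[0,0,0]}
  ]
}}

```text
clock: 8.75
tcp_pos: [514.4, -75.0, 188.1]
tool_rot: [0.167, 2.489, -0.065]
contact_force: [0.3, -0.1, -2.1]
grip_width: 16.5
grip_force: 58.9
```

```bash
python3 go.py 497 -118 49 -8 38
```

```text
clock 8.75 tcp [514.4 -75.  188.1] q [ 0.57  0.42 -0.81  2.56  2.26  0.58 -0.85] zt [ 0.61  -0.086 -0.788]
slide [-0.058 -0.143 -0.464] rot [ 0.0015 -0.0049 -0.0011] deg 1.0
```

Emit:
{"name": "step_arm", "arguments": {
  "targets": [
    {"slide":[0,-0.04,-0.08],"rotation":[0,0,0]},
    {"slide":[0,-0.08,-0.16],"rotation":[0,0,0]},
    {"slide":[-0.02,-0.12,-0.24],"rotation":[0,0,0]},
    {"slide":[-0.04,-0.143,-0.3],"rotation":[0,0,0]},
    {"slide":[-0.058,-0.143,-0.36],"rotation":[0,0,0]}
  ]
}}

```text
clock: 9.25
tcp_pos: [524.8, -129.0, 83.5]
tool_rot: [0.173, 2.519, -0.059]
contact_force: [-0.1, 0.0, -0.7]
grip_width: 17.0
grip_force: 59.4
```

```bash
python3 go.py 497 -118 48 -8 37
```

```text
clock 9.25 tcp [ 524.8 -129.    83.5] q [ 0.91  0.98 -1.29  2.56  2.12  1.11 -0.46] zt [ 0.596 -0.084 -0.799]
slide [-0.093  0.037 -0.118] rot [-0.0003 -0.0089 -0.0004] deg 1.6
```

Emit:
{"name": "step_arm", "arguments": {
  "targets": [
    {"slide":[0,0.02,-0.03],"rotation":[0,0,0]},
    {"slide":[0,0.033,-0.06],"rotation":[0,0,0]},
    {"slide":[0,0.033,-0.08],"rotation":[0,0,0]},
    {"slide":[0,0.033,-0.09],"rotation":[0,0,0]},
    {"slide":[0,0.033,-0.1],"rotation":[0,0,0]}
  ]
}}

```text
clock: 9.75
tcp_pos: [532.7, -118.3, 57.2]
tool_rot: [0.167, 2.519, -0.057]
contact_force: [-1.0, 0.8, -2.0]
grip_width: 16.6
grip_force: 59.4
```

```bash
python3 go.py 525 -119 47 -8 37; python3 w.py w4
```

```text
clock 9.75 tcp [ 532.7 -118.3   57.2] q [ 0.86  1.07 -1.29  2.56  2.15  1.21 -0.47] zt [ 0.596 -0.084 -0.799]
slide [-0.026 -0.002 -0.034] rot [-0.0003 -0.009  -0.002 ] deg 1.7
9.75 [ 532.7 -118.3   57.2] [ 0.167  2.519 -0.057] [ 0.86  1.07 -1.29  2.56  2.15  1.21 -0.47] 16.6354414055638 [[-0.808, 0.133, 0.574], [0.107, 0.991, -0.079], [-0.579, -0.003, -0.815]]
```

View pics/w4.png

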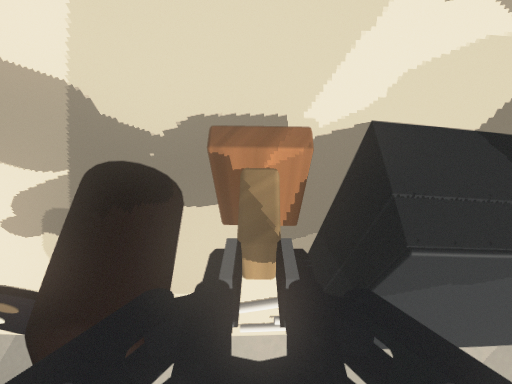

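Wrist view: the stamp is held upright at (260,180), with the bottle on the left and the case on the right, both clear. Lower the last 10 mm.

Emit:
{"name": "step_arm", "arguments": {
  "targets": [
    {"slide":[0,0,-0.012],"rotation":[0,0,0]},
    {"slide":[0,0,-0.02],"rotation":[0,0,0]},
    {"slide":[0,0,-0.028],"rotation":[0,0,0]},
    {"slide":[0,0,-0.033],"rotation":[0,0,0]},
    {"slide":[0,0,-0.035],"rotation":[0,0,0]}
  ]
}}

```text
clock: 10.3
tcp_pos: [533.8, -118.1, 46.8]
tool_rot: [0.167, 2.52, -0.055]
contact_force: [-1.3, 0.6, 0.7]
grip_width: 16.6
grip_force: 59.9
```

Emit:
{"name": "step_arm", "arguments": {
  "targets": [
    {"slide":[0,0,-0.003],"rotation":[0,0,0]},
    {"slide":[0,0,-0.003],"rotation":[0,0,0]},
    {"slide":[0,0,-0.003],"rotation":[0,0,0]},
    {"slide":[0,0,-0.003],"rotation":[0,0,0]},
    {"slide":[0,0,-0.003],"rotation":[0,0,0]}
  ]
}}

```text
clock: 10.8
tcp_pos: [533.9, -118.2, 46.0]
tool_rot: [0.167, 2.52, -0.056]
contact_force: [-1.3, 1.1, 0.9]
grip_width: 16.3
grip_force: 60.1
```

Emit:
{"name": "step_arm", "arguments": {
  "targets": [
    {"slide":[0,0,0],"rotation":[0,0,0]},
    {"slide":[0,0,0],"rotation":[0,0,0]},
    {"slide":[0,0,0],"rotation":[0,0,0]},
    {"slide":[0,0,0],"rotation":[0,0,0]},
    {"slide":[0,0,0],"rotation":[0,0,0]}
  ],
  "fingers": 0.45
}}

```text
clock: 11.3
tcp_pos: [533.9, -118.3, 45.9]
tool_rot: [0.167, 2.52, -0.056]
contact_force: [-0.3, -0.4, -0.4]
grip_width: 38.4
grip_force: 0.0
```

Emit:
{"name": "step_arm", "arguments": {
  "targets": [
    {"slide":[0,0,0.05],"rotation":[0.003,0.02,0]},
    {"slide":[0,0,0.1],"rotation":[0.006,0.04,0]},
    {"slide":[0,0,0.17],"rotation":[0.009,0.06,0]},
    {"slide":[0,0,0.24],"rotation":[0.011,0.075,0]},
    {"slide":[0,0,0.3],"rotation":[0.011,0.075,0]}
  ]
}}

```text
clock: 11.8
tcp_pos: [535.6, -118.1, 138.3]
tool_rot: [0.185, 2.755, -0.034]
contact_force: [0.5, -0.6, 0.6]
grip_width: 38.2
grip_force: 0.0
```

```bash
python3 go.py 533 -118 180 -8 25; python3 w.py w5; python3 st.py w5 0
```

```text
clock 11.8 tcp [ 535.6 -118.1  138.3] q [ 0.94  0.74 -1.26  2.32  1.53  0.77  0.05] zt [ 0.419 -0.059 -0.906]
slide [-0.009  0.     0.139] rot [-0.0029 -0.0174 -0.0018] deg 3.2
11.8 [ 535.6 -118.1  138.3] [ 0.185  2.755 -0.034] [ 0.94  0.74 -1.26  2.32  1.53  0.77  0.05] 38.248961843636266 [[-0.92, 0.133, 0.369], [0.124, 0.991, -0.048], [-0.372, 0.002, -0.928]]
bbox 223 72 70 117
crop origin 183 52
```

View pics/w5.png

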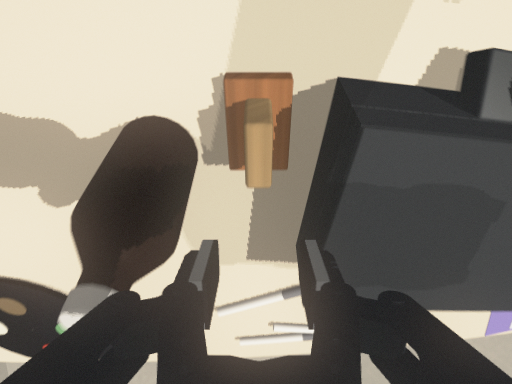

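Wrist view: the stamp stands upright on the table at (258,120), clear of the bottle and case. Now the button.

```bash
python3 go.py 492 86 145 -12.4 20
```

```text
clock 11.85 tcp [ 536.  -117.9  140.4] q [ 0.94  0.73 -1.26  2.32  1.52  0.77  0.05] zt [ 0.334 -0.073 -0.94 ]
slide [-0.147  0.68   0.015] rot [ 0.0018  0.011  -0.0266] deg 5.2
```

Emit:
{"name": "step_arm", "arguments": {
  "targets": [
    {"slide":[-0.02,0.1,0.06],"rotation":[0.001,0.004,-0.008]},
    {"slide":[-0.05,0.22,0.08],"rotation":[0.001,0.006,-0.016]},
    {"slide":[-0.08,0.36,0.08],"rotation":[0.002,0.011,-0.027]},
    {"slide":[-0.11,0.5,0.05],"rotation":[0.002,0.011,-0.027]},
    {"slide":[-0.147,0.64,0.02],"rotation":[0.002,0.011,-0.027]}
  ],
  "fingers": 0
}}

```text
clock: 12.35
tcp_pos: [489.6, 74.9, 141.9]
tool_rot: [0.306, 2.781, -0.051]
contact_force: [0.4, 1.3, -1.2]
grip_width: 0.1
grip_force: 0.0
```

```bash
python3 w.py w6; python3 go.py 488.7 86.2 110 -12.4 20;
```

```text
12.35 [489.6  74.9 141.9] [ 0.306  2.781 -0.051] [ 0.44  0.67 -1.25  2.38  1.42  0.9  -0.48] 0.12420020618826938 [[-0.918, 0.217, 0.331], [0.205, 0.976, -0.072], [-0.339, 0.001, -0.941]]
clock 12.4 tcp [488.   84.5 141.8] q [ 0.42  0.67 -1.25  2.38  1.42  0.9  -0.48] zt [ 0.334 -0.073 -0.94 ]
slide [ 0.002  0.006 -0.106] rot [-0.0027 -0.0012 -0.0028] deg 0.7
```

Emit:
{"name": "step_arm", "arguments": {
  "targets": [
    {"slide":[0,0,-0.05],"rotation":[0,0,0]},
    {"slide":[0,0,-0.1],"rotation":[0,0,0]},
    {"slide":[0,0,-0.1],"rotation":[0,0,0]},
    {"slide":[0,0,-0.1],"rotation":[0,0,0]},
    {"slide":[0,0,-0.1],"rotation":[0,0,0]}
  ]
}}

```text
clock: 12.9
tcp_pos: [489.9, 73.5, 112.4]
tool_rot: [0.305, 2.782, -0.051]
contact_force: [0.2, -0.2, 0.5]
grip_width: 0.2
grip_force: 0.0
```

```bash
python3 w.py w7; cat > f.py <<'E'
from h import *
a=cv2.imread('pics/w7.png'); v=np.load('w7.npy'); C=cam('wrist',dict(tcp_pos=v[:3],tool_rot=v[3:]))
p=proj(C,[(512.5,81,53)])[0]; t=proj(C,[v[:3]+22*R.from_rotvec(v[3:]).as_matrix()[:,2]])[0]; print('pred px',p,'tip px',t)
hs=cv2.cvtColor(a,cv2.COLOR_BGR2HSV)
m=((a.min(2)>90)&(hs[...,1]<40)).astype(np.uint8)
n,l,st,ce=cv2.connectedComponentsWithStats(m)
for i in range(1,n):
    if st[i,4]>150: print(st[i],ce[i],plane(C,[ce[i]],53).round(1))
E
python3 f.py; python3 go.py 505.2 82.6 73.7 -12.4 20
```

```text
12.9 [489.9  73.5 112.4] [ 0.305  2.782 -0.051] [ 0.4   0.73 -1.21  2.41  1.51  0.92 -0.57] 0.23989449419155132 [[-0.919, 0.217, 0.33], [0.204, 0.976, -0.072], [-0.337, 0.002, -0.941]]
pred px [276.97256153 199.48237695] tip px [260.08997649 224.38762876]
[    0     0   220   172 27924] [95.54218593 73.36516975] [[ 4.018e+02 -2.000e-01  5.300e+01]]
[  281     0   231   384 36333] [415.38210442 150.62251947] [[492.  175.4  53. ]]
[ 260  162   76   56 2495] [291.61402806 186.53026052] [[503.4  92.9  53. ]]
[264 221  33   6 166] [279.85542169 223.92168675] [[536.3  78.8  53. ]]
[   0  277  121   88 5702] [ 52.09645738 321.85811996] [[ 627.6 -183.3   53. ]]
clock 12.95 tcp [490.   73.5 112.5] q [ 0.4   0.73 -1.21  2.41  1.51  0.92 -0.57] zt [ 0.334 -0.073 -0.94 ]
slide [ 0.051  0.03  -0.129] rot [-0.0008 -0.0013  0.0007] deg 0.3
```

Emit:
{"name": "step_arm", "arguments": {
  "targets": [
    {"slide":[0,0.03,0],"rotation":[0,0,0]},
    {"slide":[0,0.03,0],"rotation":[0,0,0]},
    {"slide":[0.02,0.03,-0.05],"rotation":[0,0,0]},
    {"slide":[0.04,0.03,-0.1],"rotation":[0,0,0]},
    {"slide":[0.049,0.03,-0.124],"rotation":[0,0,0]}
  ]
}}

```text
clock: 13.45
tcp_pos: [504.7, 82.9, 74.0]
tool_rot: [0.305, 2.783, -0.051]
contact_force: [-0.2, 0.8, 0.6]
grip_width: 0.0
grip_force: 0.0
```

Emit:
{"name": "step_arm", "arguments": {
  "targets": [
    {"slide":[0.002,0,-0.005],"rotation":[0,0,0]},
    {"slide":[0.004,0,-0.01],"rotation":[0,0,0]},
    {"slide":[0.007,-0.001,-0.015],"rotation":[0,0,0]},
    {"slide":[0.009,-0.002,-0.02],"rotation":[0,0,0]},
    {"slide":[0.01,-0.002,-0.022],"rotation":[0,0,0]}
  ]
}}

```text
clock: 13.95
tcp_pos: [507.6, 82.1, 68.3]
tool_rot: [0.305, 2.782, -0.051]
contact_force: [-0.8, -0.9, 0.2]
grip_width: 0.2
grip_force: 0.0
```

Emit:
{"name": "step_arm", "arguments": {
  "targets": [
    {"slide":[0.002,0,-0.005],"rotation":[0,0,0]},
    {"slide":[0.004,0,-0.01],"rotation":[0,0,0]},
    {"slide":[0.006,-0.001,-0.013],"rotation":[0,0,0]},
    {"slide":[0.008,-0.002,-0.018],"rotation":[0,0,0]},
    {"slide":[0.008,-0.002,-0.018],"rotation":[0,0,0]}
  ]
}}

```text
clock: 14.45
tcp_pos: [509.8, 81.5, 62.5]
tool_rot: [0.305, 2.783, -0.051]
contact_force: [0.2, -0.2, -0.6]
grip_width: -0.2
grip_force: 0.0
```

```bash
python3 - <<'E'
from h import *
b=snapshot('top'); a=snapshot('side'); cv2.imwrite('pics/t8.png',b); cv2.imwrite('pics/s8.png',a); s=observe(); print(s['contact_force'],s['tcp_pos'])
t=cv2.imread('pics/t0.png'); print('lid px change', np.abs(b[150:200,230:280].astype(int)-t[150:200,230:280]).mean())
E
```

```text
[-0.83931382 -0.51138436  0.07986124] [509.83698523  81.55719702  62.67778886]
lid px change 3.7169333333333334
```

```bash
python3 w.py w8; python3 - <<'E'
import cv2,numpy as np
w=cv2.imread('pics/w8.png'); s=cv2.imread('pics/s8.png'); t=cv2.imread('pics/t8.png')
L=cv2.resize(w[100:340,130:390],(520,480))
a=cv2.resize(s[170:235,190:260],(270,240),interpolation=cv2.INTER_CUBIC); b=cv2.resize(t[195:260,195:265],(270,240),interpolation=cv2.INTER_CUBIC)
cv2.imwrite('pics/c8.png',np.hstack([L,np.vstack([a,b])]))
E
```

```text
14.55 [509.8  81.6  62.7] [ 0.305  2.783 -0.051] [ 0.34  0.85 -1.14  2.4   1.64  0.97 -0.66] -0.056875113154231875 [[-0.919, 0.216, 0.329], [0.204, 0.976, -0.072], [-0.337, 0.001, -0.942]]
```

View pics/c8.png

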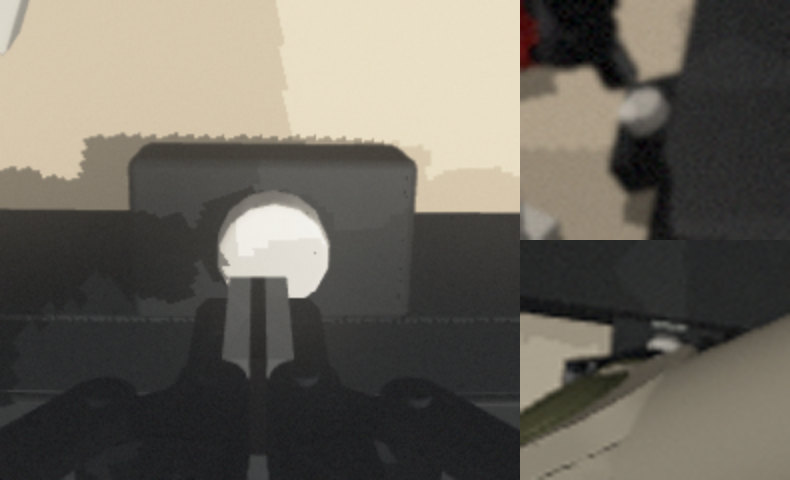

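```bash
python3 - <<'E'
from h import *
v=np.load('w8.npy'); C=cam('wrist',dict(tcp_pos=v[:3],tool_rot=v[3:])); M=R.from_rotvec(v[3:]).as_matrix()
for x in(-11,0,11):
  for z in (0,8,15,22): print(x,z,proj(C,[v[:3]+M@[x,0,z]])[0].round(0),end=' ')
  print()
print('tip',v[:3]+22*M[:,2])
for z in (42,47,53,58): print(z,plane(C,[(267,223)],z).round(1))
S=cam('side'); s8=plane(S,[((643-520)/270*70+190,170+110/240*65)],53); print('side button z53',s8, 'tip side px',proj(S,[v[:3]+22*M[:,2]]),'pred btn side px',proj(S,[(512,81,53)]))
T=cam('top'); print('tip top px',proj(T,[v[:3]+22*M[:,2]]))
E
```

```text
-11 0 [260. 260.] -11 8 [260. 253.] -11 15 [260. 247.] -11 22 [260. 241.] 
0 0 [260. 242.] 0 8 [260. 235.] 0 15 [260. 229.] 0 22 [260. 224.] 
11 0 [260. 222.] 11 8 [260. 216.] 11 15 [260. 211.] 11 22 [260. 207.] 
tip [517.07969755  79.98270452  41.96392655]
42 [[516.8  84.2  42. ]]
47 [[512.1  85.   47. ]]
53 [[506.5  86.1  53. ]]
58 [[501.9  86.9  58. ]]
side button z53 [[514.94030795  77.97624781  53.        ]] tip side px [[222.91947913 202.08936092]] pred btn side px [[220.65166157 199.0446968 ]]
tip top px [[233.27557259 225.44748096]]
```

The side inset shows the fingertip still just short of the button, so keep going along the axis in small steps, watching the force.

Emit:
{"name": "step_arm", "arguments": {
  "targets": [
    {"slide":[0.002,0.005,-0.004],"rotation":[0,0,0]},
    {"slide":[0.004,0.005,-0.008],"rotation":[0,0,0]},
    {"slide":[0.006,0.004,-0.012],"rotation":[0,0,0]},
    {"slide":[0.007,0.004,-0.015],"rotation":[0,0,0]},
    {"slide":[0.007,0.004,-0.015],"rotation":[0,0,0]}
  ]
}}

```text
clock: 15.1
tcp_pos: [511.9, 82.7, 58.0]
tool_rot: [0.305, 2.783, -0.051]
contact_force: [0.9, -0.3, 0.3]
grip_width: 0.2
grip_force: 0.0
```

Emit:
{"name": "step_arm", "arguments": {
  "targets": [
    {"slide":[0.001,0,-0.003],"rotation":[0,0,0]},
    {"slide":[0.003,0,-0.006],"rotation":[0,0,0]},
    {"slide":[0.004,0,-0.01],"rotation":[0,0,0]},
    {"slide":[0.005,-0.001,-0.012],"rotation":[0,0,0]},
    {"slide":[0.005,-0.001,-0.012],"rotation":[0,0,0]}
  ]
}}

```text
clock: 15.6
tcp_pos: [513.4, 82.4, 54.5]
tool_rot: [0.305, 2.783, -0.051]
contact_force: [-0.4, 0.7, 0.2]
grip_width: 0.2
grip_force: 0.0
```

```bash
cat > tri.py <<'E'
from h import *
def ray(C,p):
    P=plane(C,[p],0)[0]; d=P-C[2]; return C[2],d/np.linalg.norm(d)
def tri(rs):
    A=sum(np.eye(3)-np.outer(d,d) for e,d in rs); b=sum((np.eye(3)-np.outer(d,d))@e for e,d in rs)
    X=np.linalg.solve(A,b); return X.round(1),[np.linalg.norm(np.cross(X-e,d)).round(1) for e,d in rs]
def blob(img,x,y,w,h,th):
    m=(img[y:y+h,x:x+w].min(2)>th).astype(np.uint8); n,l,st,ce=cv2.connectedComponentsWithStats(m)
    return [(st[i].tolist(),(ce[i]+[x,y]).round(1)) for i in range(1,n) if st[i,4]>15]
E
python3 - <<'E'
from tri import *
v=np.load('w8.npy'); C=cam('wrist',dict(tcp_pos=v[:3],tool_rot=v[3:])); S=cam('side'); T=cam('top')
M=R.from_rotvec(v[3:]).as_matrix()
print(tri([ray(C,(267,223)),ray(S,(222,199.8))]),tri([ray(C,(267,223)),ray(S,(222,199.8)),ray(T,(232.5,227.2))]),tri([ray(S,(222,199.8)),ray(T,(232.5,227.2))]))
X=tri([ray(C,(259,239)),ray(S,(218.5,192))]); print('finger',X,'in tool',M.T@(X[0]-v[:3]))
for p in [(512,82,53),(517,84,42)]: print('depth',(C[3].T@(np.array(p)-C[2]))[2])
s=snapshot('side'); cv2.imwrite('pics/s9.png',s); print('side btn',blob(s,208,185,30,28,90),'s0',blob(cv2.imread('pics/s0.png'),208,185,30,28,90))
s=observe(); print(s['contact_force'],s['tcp_pos'])
E
python3 w.py w9
```

```text
(array([514.9,  85. ,  44.9]), [np.float64(0.6), np.float64(0.6)]) (array([513.5,  83.9,  45.7]), [np.float64(1.0), np.float64(1.9), np.float64(2.3)]) (array([513.4,  82.7,  47.4]), [np.float64(2.0), np.float64(2.0)])
finger (array([505.3,  84.9,  70.3]), [np.float64(4.5), np.float64(4.5)]) in tool [ 2.28415214  2.29354477 -8.90948768]
depth 184.09327628169933
depth 195.51446459143042
side btn [([11, 0, 13, 6, 59], array([225.3, 187. ])), ([0, 5, 19, 23, 203], array([213.8, 200.5]))] s0 [([0, 0, 24, 28, 395], array([216.1, 195.2]))]
[1.00675584 0.16688318 0.29063153] [513.41306002  82.43899993  54.56626642]
15.65 [513.4  82.4  54.6] [ 0.305  2.783 -0.051] [ 0.33  0.87 -1.13  2.39  1.66  0.98 -0.67] 0.20971030847481884 [[-0.919, 0.216, 0.329], [0.204, 0.976, -0.072], [-0.337, 0.001, -0.942]]
```

Emit:
{"name": "step_arm", "arguments": {
  "targets": [
    {"slide":[0.001,0,-0.003],"rotation":[0,0,0]},
    {"slide":[0.003,0,-0.006],"rotation":[0,0,0]},
    {"slide":[0.004,0,-0.01],"rotation":[0,0,0]},
    {"slide":[0.005,-0.001,-0.013],"rotation":[0,0,0]},
    {"slide":[0.005,-0.001,-0.013],"rotation":[0,0,0]}
  ]
}}

```text
clock: 16.2
tcp_pos: [514.9, 82.1, 50.5]
tool_rot: [0.305, 2.783, -0.051]
contact_force: [-0.1, 0.4, 0.6]
grip_width: 0.1
grip_force: 0.0
```

```bash
python3 w.py wa; python3 - <<'E'
from h import *
a=cv2.imread('pics/w8.png');
for n in('w8','w9','wa'):
    a=cv2.imread(f'pics/{n}.png'); g=a.min(2); print(n,[int(x) for x in g[200:262:3,262]],'col row215',[int(x) for x in g[215,225:310:5]])
E
```

```text
16.2 [514.9  82.1  50.5] [ 0.305  2.783 -0.051] [ 0.33  0.88 -1.12  2.39  1.67  0.98 -0.68] 0.06033165896573811 [[-0.919, 0.216, 0.329], [0.204, 0.976, -0.072], [-0.337, 0.001, -0.942]]
w8 [115, 215, 230, 231, 232, 231, 231, 231, 214, 212, 208, 211, 211, 78, 71, 59, 60, 58, 56, 49, 46] col row215 [54, 56, 52, 101, 194, 230, 230, 230, 232, 232, 233, 233, 235, 215, 81, 77, 80]
w9 [105, 114, 128, 226, 230, 230, 230, 231, 230, 208, 207, 207, 210, 73, 67, 59, 59, 55, 60, 46, 46] col row215 [54, 52, 52, 106, 209, 227, 230, 229, 230, 230, 231, 234, 166, 77, 77, 85, 81]
wa [86, 106, 109, 127, 225, 229, 228, 229, 228, 207, 208, 208, 209, 72, 68, 60, 57, 61, 56, 50, 47] col row215 [52, 51, 55, 103, 109, 220, 226, 229, 230, 229, 230, 202, 147, 76, 76, 84, 83]
```

```bash
python3 - <<'E'
from tri import *
rs=[]
for n in('w7','w8','w9','wa'):
    a=cv2.imread(f'pics/{n}.png'); g=a.min(2); m=np.zeros_like(g); m[150:245,215:320]=(g[150:245,215:320]>92)
    c=biggest(m); x,y,w,h=cv2.boundingRect(c); v=np.load(n+'.npy'); C=cam('wrist',dict(tcp_pos=v[:3],tool_rot=v[3:]))
    print(n,'bbox',x,y,w,h,'depth',round(333.5*32/w,1),'tip depth', (C[3].T@(v[:3]+22*R.from_rotvec(v[3:]).as_matrix()[:,2]-C[2]))[2].round(1),'pred', proj(C,[(512,81.5,53),(513.5,83.9,45.7)]).round(0).tolist())
E
```

```text
w7 bbox 260 163 60 55 depth 177.9 tip depth 196.1 pred [[278.0, 199.0], [281.0, 193.0]]
w8 bbox 239 195 56 50 depth 190.6 tip depth 196.1 pred [[261.0, 231.0], [265.0, 223.0]]
w9 bbox 215 150 105 25 depth 101.6 tip depth 196.1 pred [[258.0, 238.0], [263.0, 229.0]]
wa bbox 215 150 105 27 depth 101.6 tip depth 196.1 pred [[258.0, 241.0], [263.0, 233.0]]
```

Emit:
{"name": "step_arm", "arguments": {
  "targets": [
    {"slide":[0.001,0,-0.003],"rotation":[0,0,0]},
    {"slide":[0.003,0,-0.006],"rotation":[0,0,0]},
    {"slide":[0.004,0,-0.01],"rotation":[0,0,0]},
    {"slide":[0.005,-0.001,-0.013],"rotation":[0,0,0]},
    {"slide":[0.005,-0.001,-0.013],"rotation":[0,0,0]}
  ]
}}

```text
clock: 16.75
tcp_pos: [516.4, 81.8, 46.7]
tool_rot: [0.305, 2.783, -0.051]
contact_force: [0.4, -0.2, 0.5]
grip_width: 0.1
grip_force: 0.0
```

Emit:
{"name": "step_arm", "arguments": {
  "targets": [
    {"slide":[0.001,0,-0.003],"rotation":[0,0,0]},
    {"slide":[0.003,0,-0.006],"rotation":[0,0,0]},
    {"slide":[0.004,0,-0.01],"rotation":[0,0,0]},
    {"slide":[0.005,-0.001,-0.013],"rotation":[0,0,0]},
    {"slide":[0.005,-0.001,-0.013],"rotation":[0,0,0]}
  ]
}}

```text
clock: 17.25
tcp_pos: [517.9, 81.5, 42.8]
tool_rot: [0.305, 2.783, -0.051]
contact_force: [-1.2, 0.5, 0.7]
grip_width: -0.1
grip_force: 0.0
```

```bash
python3 w.py wb; python3 - <<'E'
from h import *
s=snapshot('side'); t=snapshot('top'); cv2.imwrite('pics/sb.png',s); cv2.imwrite('pics/tb.png',t)
s0=cv2.imread('pics/s0.png').astype(int)
print('lid side change',np.abs(s[170:240,245:300]-s0[170:240,245:300]).mean(), 'moment',observe()['moment'],observe()['effort'])
w=cv2.imread('pics/wb.png'); 
L=cv2.resize(w[140:300,170:350],(540,480),interpolation=cv2.INTER_CUBIC)
a=cv2.resize(s[150:240,180:260],(260,292),interpolation=cv2.INTER_CUBIC); b=cv2.resize(t[195:260,195:265],(260,188))
cv2.imwrite('pics/cb.png',np.hstack([L,np.vstack([a,b])]))
E
```

```text
17.25 [517.9  81.5  42.8] [ 0.305  2.783 -0.051] [ 0.32  0.89 -1.11  2.39  1.69  0.99 -0.68] -0.1358325990053269 [[-0.919, 0.216, 0.329], [0.204, 0.976, -0.072], [-0.337, 0.001, -0.942]]
lid side change 6.7143722943722945 moment [ 0.07686692  0.34467973 -0.05096553] [ 4.38397328e-03 -6.22946262e+01 -1.43666312e+01 -6.40732661e+00
  9.75135975e-01  9.34055373e-01 -6.70328136e-04]
```

View pics/cb.png

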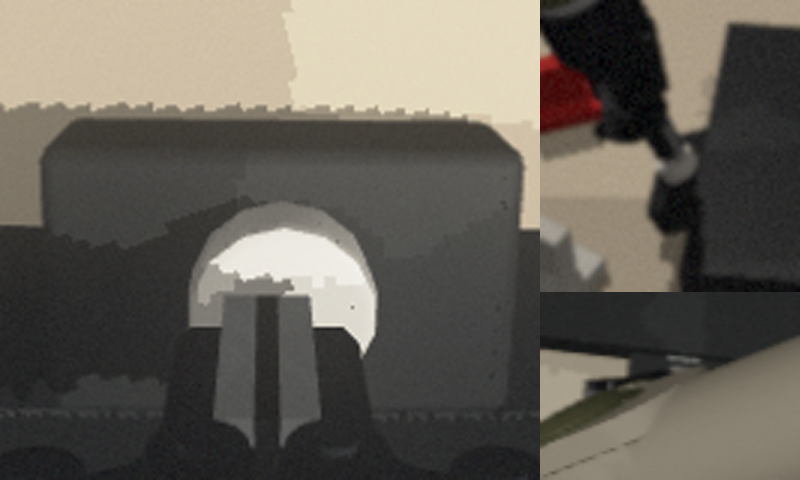

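The inset shows the tip just reaching the button. The shut fingertips evidently sit about 10 mm behind the nominal TCP, so regrasps must go deeper. Continue pressing.

Emit:
{"name": "step_arm", "arguments": {
  "targets": [
    {"slide":[0.001,0,-0.003],"rotation":[0,0,0]},
    {"slide":[0.003,0,-0.006],"rotation":[0,0,0]},
    {"slide":[0.004,0,-0.01],"rotation":[0,0,0]},
    {"slide":[0.005,-0.001,-0.013],"rotation":[0,0,0]},
    {"slide":[0.005,-0.001,-0.013],"rotation":[0,0,0]}
  ]
}}

```text
clock: 17.9
tcp_pos: [519.7, 81.4, 39.1]
tool_rot: [0.304, 2.782, -0.051]
contact_force: [1.0, 0.5, 2.5]
grip_width: 0.3
grip_force: 1.3
```

Emit:
{"name": "step_arm", "arguments": {
  "targets": [
    {"slide":[0.001,0,-0.003],"rotation":[0,0,0]},
    {"slide":[0.003,0,-0.006],"rotation":[0,0,0]},
    {"slide":[0.004,0,-0.01],"rotation":[0,0,0]},
    {"slide":[0.005,-0.001,-0.013],"rotation":[0,0,0]},
    {"slide":[0.005,-0.001,-0.013],"rotation":[0,0,0]}
  ]
}}

```text
clock: 18.4
tcp_pos: [521.3, 81.1, 35.2]
tool_rot: [0.305, 2.782, -0.051]
contact_force: [1.0, -1.0, 5.1]
grip_width: -0.3
grip_force: 2.1
```

Emit:
{"name": "step_arm", "arguments": {
  "targets": [
    {"slide":[-0.02,0.004,0.04],"rotation":[0,0,0]},
    {"slide":[-0.05,0.009,0.1],"rotation":[0,0,0]},
    {"slide":[-0.08,0.015,0.18],"rotation":[0,0,0]},
    {"slide":[-0.1,0.02,0.25],"rotation":[0,0,0]},
    {"slide":[-0.1,0.02,0.25],"rotation":[0,0,0]}
  ]
}}

```text
clock: 18.9
tcp_pos: [490.3, 87.5, 112.6]
tool_rot: [0.303, 2.78, -0.05]
contact_force: [0.7, 0.3, 0.2]
grip_width: 0.1
grip_force: 0.0
```

```bash
python3 w.py wc; python3 - <<'E'
from tri import *
s=snapshot('side'); t=snapshot('top'); cv2.imwrite('pics/sd.png',s); cv2.imwrite('pics/td.png',t)
s0=cv2.imread('pics/s0.png').astype(int); print('side lid change',np.abs(s[170:240,245:300]-s0[170:240,245:300]).mean())
# where is lid edge predicted at stop
cx=np.array([636.5,53.3]);y=np.radians(-12.4);X=np.array([np.cos(y),np.sin(y)]);Y=np.array([-np.sin(y),np.cos(y)])
def W(a,b,z): return np.r_[cx+a*X+b*Y,z]
S=cam('side');T=cam('top')
print('edge corners top px',proj(T,[W(0,-135,223),W(0,135,223),W(26,135,238),W(26,-135,238)]).round().tolist(),'side',proj(S,[W(0,-135,223),W(0,135,223)]).round().tolist())
for n,i,C in(('top',t,T),('side',s,S)):
  for b in(-85,0,85):
    p=proj(C,[W(-55,b,30)])[0]; x,yy=p.round().astype(int); print(n,'bay',b,p.round(),cv2.cvtColor(i,cv2.COLOR_BGR2HSV)[yy-1:yy+2,x-1:x+2].reshape(-1,3).mean(0).round())
E
```

```text
18.9 [490.3  87.5 112.6] [ 0.303  2.78  -0.05 ] [ 0.36  0.73 -1.2   2.4   1.51  0.93 -0.59] 0.07589392953149034 [[-0.919, 0.215, 0.332], [0.203, 0.977, -0.071], [-0.339, 0.002, -0.941]]
side lid change 35.72268398268398
edge corners top px [[291.0, 173.0], [184.0, 159.0], [185.0, 147.0], [293.0, 161.0]] side [[270.0, 194.0], [276.0, 115.0]]
top bay -85 [266. 207.] [ 22.   5. 110.]
top bay 0 [237. 204.] [56. 33. 52.]
top bay 85 [208. 200.] [40.  7. 56.]
side bay -85 [246. 233.] [48. 10. 98.]
side bay 0 [249. 207.] [17. 92. 74.]
side bay 85 [252. 184.] [65. 29. 56.]
```

```bash
cat > seat.py <<'E'
from tri import *
import sys
cx=np.array([636.5,53.3]);y=np.radians(-12.4);X=np.array([np.cos(y),np.sin(y)]);Y=np.array([-np.sin(y),np.cos(y)])
def W(a,b,z): return np.r_[cx+a*X+b*Y,z]
def toc(P): d=P[:,:2]-cx; return np.c_[d@X,d@Y]
def run(n,C,th=(8,50,50)):
    i=cv2.imread(f'pics/{n}.png'); hs=cv2.cvtColor(i,cv2.COLOR_BGR2HSV)
    roi=np.zeros(i.shape[:2],np.uint8); q=proj(C,[W(a,b,z) for a in(-100,60) for b in(-130,130) for z in (5,13)]); cv2.fillConvexPoly(roi,cv2.convexHull(q.astype(np.int32)),1)
    m=cv2.inRange(hs,th,(28,255,255))*roi
    nn,l,st,ce=cv2.connectedComponentsWithStats(m)
    for k in range(1,nn):
        if st[k,4]>25:
            c,_=cv2.findContours((l==k).astype(np.uint8),0,2); P=toc(plane(C,c[0][:,0],13)); print(n,st[k].tolist(),hs[l==k].mean(0).round(),'case x',P[:,0].min().round(),P[:,0].max().round(),'y',P[:,1].min().round(),P[:,1].max().round())
if __name__=='__main__':
    run('sd',cam('side')); run('td',cam('top'))
    v=np.load('wc.npy'); run('wc',cam('wrist',dict(tcp_pos=v[:3],tool_rot=v[3:])))
E
python3 seat.py
```

```text
sd [245, 201, 41, 24, 339] [16. 98. 76.] case x -65.0 40.0 y -36.0 39.0
td [225, 173, 28, 37, 267] [18. 95. 87.] case x -64.0 41.0 y -33.0 37.0
wc [225, 230, 71, 36, 400] [ 17.  92. 136.] case x -59.0 -9.0 y -31.0 36.0
```

The lid is open and the seat is in the middle bay (outer rim 105 x 72 mm, matching). Move in for a sharper wrist measurement of the rim.

```bash
python3 go.py 570 68 150 -12.4 35
```

```text
clock 19.05 tcp [490.7  86.6 109.9] q [ 0.36  0.73 -1.19  2.4   1.51  0.93 -0.59] zt [ 0.56  -0.123 -0.819]
slide [ 0.264 -0.062  0.134] rot [-0.0186 -0.083   0.0005] deg 15.3
```

Emit:
{"name": "step_arm", "arguments": {
  "targets": [
    {"slide":[0.02,0,0.1],"rotation":[0,0,0]},
    {"slide":[0.1,-0.02,0.134],"rotation":[-0.006,-0.028,0]},
    {"slide":[0.18,-0.04,0.134],"rotation":[-0.012,-0.056,0]},
    {"slide":[0.264,-0.062,0.134],"rotation":[-0.018,-0.083,0]},
    {"slide":[0.264,-0.062,0.134],"rotation":[-0.018,-0.083,0]}
  ],
  "fingers": 0.5
}}

```text
clock: 19.55
tcp_pos: [570.0, 67.9, 148.2]
tool_rot: [0.276, 2.52, -0.085]
contact_force: [-0.2, 0.9, 0.1]
grip_width: 42.8
grip_force: 0.0
```

Emit:
{"name": "step_arm", "arguments": {
  "targets": [
    {"slide":[0,0,0],"rotation":[0,0,0]},
    {"slide":[0,0,0],"rotation":[0,0,0]},
    {"slide":[0,0,0],"rotation":[0,0,0]},
    {"slide":[0,0,0],"rotation":[0,0,0]},
    {"slide":[0,0,0],"rotation":[0,0,0]}
  ]
}}

```text
clock: 20.05
tcp_pos: [570.1, 68.3, 150.6]
tool_rot: [0.276, 2.518, -0.084]
contact_force: [0.9, -0.8, 0.6]
grip_width: 42.6
grip_force: 0.0
```

```bash
python3 w.py wd; cat > seat2.py <<'E'
from seat import *
def rim(n,C,th=(8,50,50),save=None):
    i=cv2.imread(f'pics/{n}.png'); hs=cv2.cvtColor(i,cv2.COLOR_BGR2HSV)
    roi=np.zeros(i.shape[:2],np.uint8); q=proj(C,[W(a,b,z) for a in(-75,55) for b in(-45,50) for z in (5,13)]); cv2.fillConvexPoly(roi,cv2.convexHull(q.astype(np.int32)),1)
    m=cv2.inRange(hs,th,(28,255,255))*roi
    n_,l,st,ce=cv2.connectedComponentsWithStats(m); k=1+np.argmax(st[1:,4]); c,h=cv2.findContours((l==k).astype(np.uint8),cv2.RETR_CCOMP,cv2.CHAIN_APPROX_NONE)
    print(n,st[k].tolist())
    for j,cc in enumerate(c):
        if cv2.contourArea(cc)<60: continue
        P=plane(C,cc[:,0],13)[:,:2].astype(np.float32); (a,b),(w,hh),an=cv2.minAreaRect(P); print('  hole' if h[0][j][3]>=0 else '  outer','world',round(a,1),round(b,1),'size',round(w,1),round(hh,1),'ang',round(an,1),'case',toc(np.array([[a,b]])).round(1)[0])
if __name__=='__main__':
    rim('sd',cam('side')); rim('td',cam('top'))
    v=np.load('wd.npy'); rim('wd',cam('wrist',dict(tcp_pos=v[:3],tool_rot=v[3:])))
E
python3 seat2.py
```

```text
20.05 [570.1  68.3 150.6] [ 0.276  2.518 -0.084] [ 0.33  0.7  -1.13  2.4   1.78  1.04 -0.74] 42.62617330737021 [[-0.8, 0.216, 0.56], [0.178, 0.976, -0.122], [-0.573, 0.003, -0.819]]
sd [245, 201, 41, 24, 339]
  outer world 624.7 57.9 size 73.6 105.4 ang 76.5 case [-12.5   1.9]
td [225, 173, 28, 37, 267]
  outer world 625.5 57.2 size 69.4 105.1 ang 77.0 case [-11.6   1.4]
  hole world 624.9 57.0 size 62.0 92.0 ang 77.0 case [-12.2   1.2]
wd [221, 84, 84, 89, 2183]
  outer world 623.6 58.6 size 66.9 107.0 ang 76.9 case [-13.8   2.4]
  hole world 621.3 59.0 size 59.4 83.9 ang 76.9 case [-16.1   2.3]
```

```bash
python3 go.py 530 -116 140 -8 27
```

```text
clock 20.1 tcp [570.1  68.3 150.5] q [ 0.33  0.7  -1.13  2.4   1.78  1.04 -0.75] zt [ 0.45  -0.063 -0.891]
slide [-0.134 -0.614 -0.035] rot [0.0071 0.0438 0.0248] deg 9.2
```

Emit:
{"name": "step_arm", "arguments": {
  "targets": [
    {"slide":[-0.04,-0.1,0.03],"rotation":[0.001,0.009,0.005]},
    {"slide":[-0.08,-0.22,0.03],"rotation":[0.003,0.018,0.01]},
    {"slide":[-0.1,-0.35,0.03],"rotation":[0.004,0.027,0.015]},
    {"slide":[-0.12,-0.48,0],"rotation":[0.006,0.036,0.02]},
    {"slide":[-0.134,-0.614,-0.035],"rotation":[0.007,0.044,0.025]}
  ]
}}

```text
clock: 20.6
tcp_pos: [529.7, -117.4, 140.3]
tool_rot: [0.184, 2.665, -0.045]
contact_force: [1.5, 0.6, -0.5]
grip_width: 42.8
grip_force: 0.0
```

Emit:
{"name": "step_arm", "arguments": {
  "targets": [
    {"slide":[0,0,0],"rotation":[0,0,0]},
    {"slide":[0,0,0],"rotation":[0,0,0]},
    {"slide":[0,0,0],"rotation":[0,0,0]},
    {"slide":[0,0,0],"rotation":[0,0,0]},
    {"slide":[0,0,0],"rotation":[0,0,0]}
  ]
}}

```text
clock: 21.1
tcp_pos: [530.3, -114.3, 140.1]
tool_rot: [0.182, 2.665, -0.044]
contact_force: [-0.4, 0.1, -0.1]
grip_width: 42.5
grip_force: 0.0
```

```bash
python3 w.py we; cat > stm.py <<'E'
from h import *
import sys
n=sys.argv[1]; z0=float(sys.argv[2])
v=np.load(n+'.npy'); C=cam('wrist',dict(tcp_pos=v[:3],tool_rot=v[3:]))
i=cv2.imread(f'pics/{n}.png'); hs=cv2.cvtColor(i,cv2.COLOR_BGR2HSV)
m=cv2.inRange(hs,(4,70,35),(28,255,255)); m[235:]=0
q=proj(C,[(536,-118,30)])[0]; r=np.zeros_like(m); cv2.circle(r,tuple(int(t) for t in q),80,255,-1); m&=r
m=cv2.morphologyEx(m,cv2.MORPH_OPEN,np.ones((3,3))); c=biggest(m); print('px',cv2.boundingRect(c),'pred',q)
# hue/sat statistics to split foot (redder) from grip (tan)
ii=np.zeros_like(m); cv2.drawContours(ii,[c],-1,1,-1); h=hs[ii>0]; print('hue pct',np.percentile(h[:,0],[5,25,50,75,95]),'sat',np.percentile(h[:,1],[5,25,50,75,95]))
t,_=cv2.threshold(h[:,1].reshape(-1,1),0,255,cv2.THRESH_OTSU); print('otsu sat',t); t2,_=cv2.threshold(h[:,0].reshape(-1,1),0,255,cv2.THRESH_OTSU); print('otsu hue',t2)
foot=((ii>0)&(hs[...,0]<=t2)).astype(np.uint8); grip=((ii>0)&(hs[...,0]>t2)).astype(np.uint8)
grip=cv2.morphologyEx(grip,cv2.MORPH_OPEN,np.ones((5,5)))
for nm,mm,z in(('whole at foot top',ii,z0+16),('grip',grip,z0+58.5)):
    cc=biggest(mm); print(nm,cv2.boundingRect(cc)); P=plane(C,cc[:,0],z); ap=cv2.approxPolyDP(cc,2.5,True)[:,0]; print(np.c_[ap,plane(C,ap,z)[:,:2].round(1)].tolist())
E
python3 stm.py we 0
```

```text
21.1 [ 530.3 -114.3  140.1] [ 0.182  2.665 -0.044] [ 0.84  0.63 -1.08  2.41  1.79  0.62 -0.24] 42.47353253826204 [[-0.883, 0.136, 0.45], [0.121, 0.991, -0.062], [-0.454, -0.0, -0.891]]
px (219, 64, 71, 117) pred [255.9490386  129.70184001]
hue pct [12. 12. 13. 17. 18.] sat [102. 107. 124. 136. 140.]
otsu sat 119.0
otsu hue 14.0
whole at foot top (219, 64, 71, 117)
[[223.0, 64.0, 486.5, -134.7], [219.0, 82.0, 499.7, -140.5], [226.0, 157.0, 570.9, -149.8], [241.0, 160.0, 576.1, -137.3], [244.0, 180.0, 600.7, -138.7], [265.0, 180.0, 603.4, -119.0], [267.0, 161.0, 580.4, -114.4], [284.0, 158.0, 579.0, -99.1], [288.0, 65.0, 493.5, -89.0]]
grip (239, 92, 30, 89)
[[243.0, 92.0, 487.5, -119.0], [239.0, 120.0, 507.2, -125.0], [244.0, 180.0, 561.1, -130.7], [265.0, 180.0, 563.3, -114.7], [267.0, 94.0, 490.9, -104.5]]
```

```bash
python3 go.py 518 -115.8 78 -8.5 32
```

```text
clock 21.15 tcp [ 530.2 -114.6  140. ] q [ 0.84  0.63 -1.08  2.41  1.79  0.62 -0.24] zt [ 0.524 -0.078 -0.848]
slide [-0.041 -0.004 -0.207] rot [-0.0039 -0.0276 -0.0037] deg 5.1
```

Emit:
{"name": "step_arm", "arguments": {
  "targets": [
    {"slide":[-0.02,-0.004,-0.07],"rotation":[-0.001,-0.01,-0.001]},
    {"slide":[-0.041,-0.004,-0.14],"rotation":[-0.003,-0.02,-0.002]},
    {"slide":[-0.041,-0.004,-0.207],"rotation":[-0.004,-0.028,-0.004]},
    {"slide":[-0.041,-0.004,-0.207],"rotation":[-0.004,-0.028,-0.004]},
    {"slide":[-0.041,-0.004,-0.207],"rotation":[-0.004,-0.028,-0.004]}
  ]
}}

```text
clock: 21.65
tcp_pos: [517.7, -115.9, 77.4]
tool_rot: [0.194, 2.578, -0.054]
contact_force: [-0.2, -0.5, 0.6]
grip_width: 42.3
grip_force: 0.0
```

```bash
python3 go.py 549.5 -120.5 27 -8.5 32
```

```text
clock 21.65 tcp [ 517.7 -115.9   77.4] q [ 0.8   0.85 -1.11  2.55  2.14  0.94 -0.57] zt [ 0.524 -0.078 -0.848]
slide [ 0.106 -0.015 -0.168] rot [-0.0004 -0.0003  0.0004] deg 0.1
```

Emit:
{"name": "step_arm", "arguments": {
  "targets": [
    {"slide":[0.03,-0.004,-0.045],"rotation":[0,0,0]},
    {"slide":[0.06,-0.009,-0.09],"rotation":[0,0,0]},
    {"slide":[0.08,-0.012,-0.125],"rotation":[0,0,0]},
    {"slide":[0.09,-0.013,-0.143],"rotation":[0,0,0]},
    {"slide":[0.09,-0.013,-0.143],"rotation":[0,0,0]}
  ]
}}

```text
clock: 22.15
tcp_pos: [545.0, -121.0, 35.0]
tool_rot: [0.196, 2.576, -0.057]
contact_force: [0.3, 0.7, -0.4]
grip_width: 42.9
grip_force: 0.0
```

Emit:
{"name": "step_arm", "arguments": {
  "targets": [
    {"slide":[0.005,0,-0.01],"rotation":[0,0,0]},
    {"slide":[0.01,-0.001,-0.018],"rotation":[0,0,0]},
    {"slide":[0.016,-0.002,-0.025],"rotation":[0,0,0]},
    {"slide":[0.016,-0.002,-0.025],"rotation":[0,0,0]},
    {"slide":[0.016,-0.002,-0.025],"rotation":[0,0,0]}
  ]
}}

```text
clock: 22.65
tcp_pos: [549.4, -121.5, 27.4]
tool_rot: [0.195, 2.576, -0.056]
contact_force: [0.0, 0.3, 0.3]
grip_width: 42.6
grip_force: 0.0
```

Emit:
{"name": "step_arm", "arguments": {
  "targets": [
    {"slide":[0,0,0],"rotation":[0,0,0]},
    {"slide":[0,0,0],"rotation":[0,0,0]},
    {"slide":[0,0,0],"rotation":[0,0,0]},
    {"slide":[0,0,0],"rotation":[0,0,0]},
    {"slide":[0,0,0],"rotation":[0,0,0]}
  ],
  "fingers": 0
}}

```text
clock: 23.15
tcp_pos: [549.4, -121.4, 27.4]
tool_rot: [0.195, 2.576, -0.056]
contact_force: [-1.1, 1.2, 1.2]
grip_width: 18.7
grip_force: 60.4
```

Emit:
{"name": "step_arm", "arguments": {
  "targets": [
    {"slide":[0,0,0.03],"rotation":[0,0,0]},
    {"slide":[0.01,0,0.1],"rotation":[0,0,0]},
    {"slide":[0.03,0,0.18],"rotation":[0,0,0]},
    {"slide":[0.05,0,0.26],"rotation":[0,0,0]},
    {"slide":[0.06,0,0.29],"rotation":[0,0,0]}
  ]
}}

```text
clock: 23.65
tcp_pos: [568.5, -121.6, 117.1]
tool_rot: [0.195, 2.573, -0.058]
contact_force: [-0.4, -0.4, -1.0]
grip_width: 18.7
grip_force: 60.2
```

Emit:
{"name": "step_arm", "arguments": {
  "targets": [
    {"slide":[0.04,0.1,0],"rotation":[0,0,-0.005]},
    {"slide":[0.08,0.2,0],"rotation":[0,0,-0.01]},
    {"slide":[0.12,0.3,0],"rotation":[0,0,-0.015]},
    {"slide":[0.16,0.4,0],"rotation":[0,0,-0.02]},
    {"slide":[0.2,0.5,0],"rotation":[0,0,-0.025]}
  ]
}}

```text
clock: 24.15
tcp_pos: [627.3, 29.4, 113.7]
tool_rot: [0.298, 2.568, -0.086]
contact_force: [-0.1, -0.5, -1.8]
grip_width: 18.8
grip_force: 60.1
```

```bash
python3 go.py 640.1 54.4 115 -13 32
```

```text
clock 24.15 tcp [627.3  29.4 113.7] q [ 0.43  0.8  -1.09  2.29  1.81  0.99 -0.57] zt [ 0.516 -0.119 -0.848]
slide [0.043 0.083 0.004] rot [ 0.0003 -0.0001  0.0013] deg 0.2
```

Emit:
{"name": "step_arm", "arguments": {
  "targets": [
    {"slide":[0.02,0.04,0],"rotation":[0,0,0.001]},
    {"slide":[0.043,0.083,0],"rotation":[0,0,0.001]},
    {"slide":[0.043,0.083,0],"rotation":[0,0,0.001]},
    {"slide":[0.043,0.083,0],"rotation":[0,0,0.001]},
    {"slide":[0.043,0.083,0],"rotation":[0,0,0.001]}
  ]
}}

```text
clock: 24.65
tcp_pos: [639.8, 51.6, 114.0]
tool_rot: [0.294, 2.568, -0.086]
contact_force: [1.0, 0.2, -2.5]
grip_width: 19.0
grip_force: 60.1
```

```bash
python3 w.py wf; cat > chk.py <<'E'
from seat import *
n=sys.argv[1]; v=np.load(n+'.npy'); C=cam('wrist',dict(tcp_pos=v[:3],tool_rot=v[3:])); t=v[:3]
zb=t[2]-27.4; i=cv2.imread(f'pics/{n}.png'); hs=cv2.cvtColor(i,cv2.COLOR_BGR2HSV)
m=cv2.inRange(hs,(4,50,35),(28,255,255)); m[238:]=0; m[:,:190]=0; m[:,350:]=0
nn,l,st,ce=cv2.connectedComponentsWithStats(m)
for k in range(1,nn):
    if st[k,4]>60:
        c,_=cv2.findContours((l==k).astype(np.uint8),0,1); ap=cv2.approxPolyDP(c[0],2.0,True)[:,0]
        print(st[k].tolist(),hs[l==k].mean(0).round()); print(' px',ap.tolist()); print(' foot top',plane(C,ap,zb+16)[:,:2].round(1).tolist()); print(' rim top',plane(C,ap,13)[:,:2].round(1).tolist())
u=np.radians(-13); x=np.array([np.cos(u),np.sin(u)]); y=np.array([-x[1],x[0]]); s=t[:2]+[-14.9,3.5]
print('expected foot front top/bottom px',proj(C,[np.r_[s-42*x+b*y,zb+z] for b in(-26,26) for z in(16,0)]).round(1).tolist())
print('expected rim front outer top px',proj(C,[np.r_[np.array([625.2,57.9])-52*x+b*y,13] for b in(-36,36)]).round(1).tolist())
E
python3 chk.py wf
```

```text
24.65 [639.8  51.6 114. ] [ 0.294  2.568 -0.086] [ 0.39  0.81 -1.09  2.25  1.78  1.   -0.56] 18.95977519582627 [[-0.826, 0.226, 0.516], [0.191, 0.974, -0.121], [-0.53, -0.001, -0.848]]
[199, 26, 126, 212, 14756] [ 14. 122. 153.]
 px [[211, 26], [211, 57], [220, 128], [203, 131], [199, 155], [215, 237], [308, 236], [303, 235], [304, 231], [309, 231], [309, 227], [314, 225], [315, 221], [319, 224], [316, 226], [319, 225], [320, 213], [321, 217], [324, 216], [323, 210], [319, 213], [313, 204], [313, 208], [309, 205], [319, 154], [316, 132], [310, 129], [309, 125], [322, 29], [320, 26]]
 foot top [[531.7, 60.7], [541.6, 57.3], [571.0, 50.9], [570.9, 43.8], [583.1, 37.5], [647.7, 22.7], [658.8, 75.6], [657.0, 72.9], [652.9, 74.0], [653.6, 76.8], [649.5, 77.2], [648.1, 80.2], [644.3, 81.1], [647.8, 83.0], [649.4, 81.2], [648.7, 82.9], [637.5, 84.4], [641.3, 84.6], [640.7, 86.2], [635.2, 86.2], [637.4, 83.9], [628.8, 81.6], [632.2, 81.2], [629.2, 79.5], [594.1, 87.8], [581.6, 87.7], [579.5, 85.6], [577.4, 85.4], [540.3, 93.9], [539.2, 93.4]]
 rim top [[566.8, 39.4], [585.2, 33.1], [640.3, 21.1], [640.1, 7.8], [663.0, -4.0], [783.9, -31.7], [804.5, 67.3], [801.3, 62.3], [793.6, 64.3], [794.8, 69.5], [787.1, 70.3], [784.6, 75.8], [777.5, 77.5], [783.9, 81.0], [786.9, 77.6], [785.8, 80.9], [764.7, 83.7], [771.8, 84.1], [770.7, 87.2], [760.3, 87.0], [764.4, 82.7], [748.4, 78.4], [754.8, 77.8], [749.2, 74.6], [683.5, 90.0], [660.1, 89.9], [656.2, 85.9], [652.3, 85.6], [582.8, 101.4], [580.8, 100.5]]
expected foot front top/bottom px [[198.4, 145.9], [202.7, 121.6], [323.1, 145.9], [318.6, 121.6]]
expected rim front outer top px [[202.8, 27.4], [327.6, 27.5]]
```

Emit:
{"name": "step_arm", "arguments": {
  "targets": [
    {"slide":[-0.014,0.016,-0.06],"rotation":[0,0,-0.003]},
    {"slide":[-0.014,0.016,-0.12],"rotation":[0,0,-0.003]},
    {"slide":[-0.014,0.016,-0.17],"rotation":[0,0,-0.003]},
    {"slide":[-0.014,0.016,-0.21],"rotation":[0,0,-0.003]},
    {"slide":[-0.014,0.016,-0.21],"rotation":[0,0,-0.003]}
  ]
}}

```text
clock: 25.2
tcp_pos: [635.4, 57.2, 49.6]
tool_rot: [0.306, 2.569, -0.089]
contact_force: [-0.6, 0.3, -0.6]
grip_width: 19.1
grip_force: 60.1
```

Emit:
{"name": "step_arm", "arguments": {
  "targets": [
    {"slide":[0,0,0],"rotation":[0,0,0]},
    {"slide":[0,0,0],"rotation":[0,0,0]},
    {"slide":[0,0,0],"rotation":[0,0,0]},
    {"slide":[0,0,0],"rotation":[0,0,0]},
    {"slide":[0,0,0],"rotation":[0,0,0]}
  ]
}}

```text
clock: 25.7
tcp_pos: [636.3, 58.1, 51.7]
tool_rot: [0.304, 2.566, -0.088]
contact_force: [-1.0, -0.3, -1.9]
grip_width: 18.8
grip_force: 60.1
```

```bash
python3 w.py wg; python3 - <<'E'
from seat import *
v=np.load('wg.npy'); C=cam('wrist',dict(tcp_pos=v[:3],tool_rot=v[3:])); zb=v[2]-27.4
i=cv2.imread('pics/wg.png'); hs=cv2.cvtColor(i,cv2.COLOR_BGR2HSV)
u=np.radians(-13); x=np.array([np.cos(u),np.sin(u)]); y=np.array([-x[1],x[0]])
s=v[:2]+[-10.3,1.6]; c=np.array([625.2,57.9])
print('foot exp top/bot',proj(C,[np.r_[s-42*x+b*y,zb+z] for z in(16,0) for b in(-26,26)]).round(1).tolist())
print('rim exp front outer bot/top, inner top, inner floor',proj(C,[np.r_[c-a*x+b*y,z] for a,z,h in((52,5,36),(52,13,36),(46,13,30),(46,5,30)) for b in(-h,h)]).round(1).tolist())
for col in(225,240,262,285,300):
    print('col',col,[(r,*map(int,hs[r,col])) for r in range(60,175,3)])
E
```

```text
25.7 [636.3  58.1  51.7] [ 0.304  2.566 -0.088] [ 0.33  0.93 -1.04  2.28  1.92  1.09 -0.7 ] 18.76935638043845 [[-0.824, 0.234, 0.516], [0.198, 0.972, -0.124], [-0.531, -0.0, -0.847]]
foot exp top/bot [[197.2, 154.8], [318.6, 154.1], [201.4, 130.5], [314.5, 129.7]]
rim exp front outer bot/top, inner top, inner floor [[178.1, 87.8], [329.2, 86.5], [175.3, 97.6], [331.7, 96.3], [190.3, 108.0], [317.1, 107.0], [192.5, 98.1], [315.2, 97.1]]
col 225 [(60, 20, 9, 89), (63, 160, 12, 64), (66, 60, 3, 81), (69, 30, 3, 79), (72, 0, 3, 79), (75, 50, 10, 80), (78, 39, 11, 170), (81, 42, 13, 200), (84, 0, 4, 70), (87, 15, 7, 73), (90, 0, 7, 72), (93, 18, 103, 138), (96, 17, 104, 140), (99, 17, 99, 116), (102, 17, 107, 184), (105, 17, 107, 196), (108, 17, 101, 176), (111, 12, 17, 75), (114, 12, 17, 73), (117, 17, 30, 60), (120, 10, 38, 60), (123, 11, 36, 57), (126, 4, 34, 60), (129, 13, 89, 77), (132, 13, 132, 116), (135, 13, 130, 110), (138, 12, 127, 114), (141, 12, 131, 121), (144, 12, 133, 128), (147, 12, 131, 130), (150, 13, 135, 149), (153, 13, 139, 174), (156, 13, 138, 177), (159, 13, 138, 17
[... 2474 characters left out ...]
(69, 70, 10, 77), (72, 0, 3, 77), (75, 105, 7, 77), (78, 60, 3, 77), (81, 90, 7, 77), (84, 0, 3, 74), (87, 0, 0, 78), (90, 30, 3, 78), (93, 18, 106, 152), (96, 18, 106, 151), (99, 17, 104, 132), (102, 18, 108, 218), (105, 17, 110, 216), (108, 17, 102, 187), (111, 120, 3, 79), (114, 60, 3, 79), (117, 30, 3, 78), (120, 18, 18, 70), (123, 15, 7, 72), (126, 5, 28, 55), (129, 8, 70, 69), (132, 13, 138, 137), (135, 14, 136, 137), (138, 13, 136, 137), (141, 12, 138, 139), (144, 13, 134, 137), (147, 13, 135, 138), (150, 13, 137, 160), (153, 12, 143, 191), (156, 12, 140, 193), (159, 12, 141, 194), (162, 12, 140, 195), (165, 12, 141, 193), (168, 12, 139, 194), (171, 13, 141, 193), (174, 13, 144, 193)]
```

```bash
python3 - <<'E'
from seat import *
v=np.load('wg.npy'); C=cam('wrist',dict(tcp_pos=v[:3],tool_rot=v[3:])); zb=v[2]-27.4
i=cv2.imread('pics/wg.png'); hs=cv2.cvtColor(i,cv2.COLOR_BGR2HSV); w=((hs[...,0]>=4)&(hs[...,0]<=26)&(hs[...,1]>65)).astype(int)
def runs(r):
    d=np.flatnonzero(np.diff(np.r_[0,w[r,140:380],0])); return [(int(a+140),int(b+140)) for a,b in d.reshape(-1,2) if b-a>3]
for r in(96,104,106,112,116,120,124,133,138,144,148,155): print(r,runs(r))
E
```

```text
96 [(186, 325)]
104 [(184, 326)]
106 [(184, 325)]
112 [(186, 196), (314, 324)]
116 [(186, 197), (314, 324)]
120 [(187, 198), (313, 323)]
124 [(188, 199), (312, 322)]
133 [(190, 200), (202, 321)]
138 [(191, 320)]
144 [(193, 319)]
148 [(193, 319)]
155 [(195, 319)]
```

Emit:
{"name": "step_arm", "arguments": {
  "targets": [
    {"slide":[0.004,-0.004,0],"rotation":[0,0,0]},
    {"slide":[0.004,-0.004,-0.015],"rotation":[0,0,0]},
    {"slide":[0.004,-0.004,-0.03],"rotation":[0,0,0]},
    {"slide":[0.004,-0.004,-0.042],"rotation":[0,0,0]},
    {"slide":[0.004,-0.004,-0.05],"rotation":[0,0,0]}
  ]
}}

```text
clock: 26.25
tcp_pos: [637.1, 57.0, 35.6]
tool_rot: [0.304, 2.567, -0.088]
contact_force: [0.4, 0.4, -2.3]
grip_width: 19.0
grip_force: 60.1
```

Emit:
{"name": "step_arm", "arguments": {
  "targets": [
    {"slide":[0,0,-0.003],"rotation":[0,0,0]},
    {"slide":[0,0,-0.006],"rotation":[0,0,0]},
    {"slide":[0,0,-0.009],"rotation":[0,0,0]},
    {"slide":[0,0,-0.012],"rotation":[0,0,0]},
    {"slide":[0,0,-0.012],"rotation":[0,0,0]}
  ]
}}

```text
clock: 26.75
tcp_pos: [637.3, 57.0, 32.7]
tool_rot: [0.305, 2.567, -0.088]
contact_force: [-0.5, -0.4, -1.7]
grip_width: 18.7
grip_force: 60.1
```

```bash
python3 w.py wh; python3 - <<'E'
from seat import *
v=np.load('wh.npy'); C=cam('wrist',dict(tcp_pos=v[:3],tool_rot=v[3:]))
i=cv2.imread('pics/wh.png'); hs=cv2.cvtColor(i,cv2.COLOR_BGR2HSV); w=((hs[...,0]>=4)&(hs[...,0]<=26)&(hs[...,1]>65)).astype(int)
def runs(l,o):
    d=np.flatnonzero(np.diff(np.r_[0,l,0])); return [(int(a+o),int(b+o)) for a,b in d.reshape(-1,2) if b-a>1]
for r in(112,116,120,124,128,132,136,140,146,152): print(r,runs(w[r,140:380],140), 'hue',hs[r,180:345:8,0].tolist())
for c in(225,262,300): print('col',c,runs(w[60:180,c],60),hs[90:165:3,c,0].tolist())
E
```

```text
26.75 [637.3  57.   32.7] [ 0.305  2.567 -0.088] [ 0.32  0.97 -1.02  2.29  1.96  1.11 -0.72] 18.73629972201578 [[-0.824, 0.234, 0.516], [0.198, 0.972, -0.124], [-0.531, -0.0, -0.848]]
112 [] hue [45, 30, 30, 30, 34, 38, 38, 42, 38, 37, 41, 37, 42, 42, 46, 30, 50, 15, 0, 45, 105]
116 [(181, 332)] hue [24, 18, 18, 17, 17, 17, 17, 18, 17, 17, 18, 18, 18, 18, 18, 18, 18, 18, 18, 17, 120]
120 [(180, 334)] hue [16, 17, 17, 16, 17, 16, 16, 17, 18, 17, 17, 16, 17, 17, 18, 18, 17, 17, 18, 17, 0]
124 [(179, 335)] hue [17, 16, 16, 17, 16, 17, 17, 17, 17, 17, 17, 18, 18, 18, 18, 18, 17, 18, 18, 19, 15]
128 [(179, 334)] hue [18, 17, 17, 18, 17, 17, 17, 17, 17, 18, 18, 17, 17, 17, 17, 18, 17, 17, 17, 17, 10]
132 [(180, 333)] hue [18, 17, 17, 17, 18, 17, 17, 17, 17, 17, 16, 17, 16, 16, 17, 17, 16, 17, 17, 17, 30]
136 [(181, 193), (202, 317), (320, 333)] hue [16, 18, 17, 13, 12, 12, 13, 13, 13, 12, 13, 12, 13, 12, 12, 13, 12, 13, 17, 17, 15]
140 [(182, 194), (201, 318), (320, 332)] hue [15, 17, 4, 13, 13, 13, 13, 12, 12, 12, 13, 13, 13, 13, 13, 13, 13, 12, 17, 15, 23]
146 [(183, 195), (200, 331)] hue [25, 17, 10, 13, 12, 13, 13, 12, 13, 13, 12, 13, 13, 13, 12, 12, 13, 13, 18, 12, 0]
152 [(185, 197), (199, 329)] hue [15, 18, 16, 13, 12, 13, 13, 13, 13, 12, 13, 13, 12, 13, 13, 13, 13, 13, 18, 9, 12]
col 225 [(115, 180)] [30, 20, 25, 30, 15, 10, 10, 20, 23, 17, 16, 17, 17, 17, 17, 12, 12, 13, 13, 12, 13, 12, 13, 12, 12]
col 262 [(115, 180)] [15, 60, 30, 30, 0, 40, 23, 38, 23, 18, 17, 17, 18, 17, 17, 13, 13, 13, 13, 14, 13, 13, 12, 12, 12]
col 300 [(114, 180)] [45, 30, 10, 0, 30, 45, 20, 90, 18, 17, 18, 18, 18, 17, 17, 13, 13, 13, 13, 13, 13, 12, 12, 12, 12]
```

Emit:
{"name": "step_arm", "arguments": {
  "targets": [
    {"slide":[-0.001,-0.005,0],"rotation":[0,0,0]},
    {"slide":[-0.001,-0.005,-0.002],"rotation":[0,0,0]},
    {"slide":[-0.001,-0.005,-0.004],"rotation":[0,0,0]},
    {"slide":[-0.001,-0.005,-0.006],"rotation":[0,0,0]},
    {"slide":[-0.001,-0.005,-0.006],"rotation":[0,0,0]}
  ]
}}

```text
clock: 27.3
tcp_pos: [637.1, 55.4, 32.3]
tool_rot: [0.303, 2.564, -0.089]
contact_force: [-6.6, -2.2, 13.2]
grip_width: 19.0
grip_force: 62.2
```

Emit:
{"name": "step_arm", "arguments": {
  "targets": [
    {"slide":[0,0,-0.002],"rotation":[0,0,0]},
    {"slide":[0,0,-0.004],"rotation":[0,0,0]},
    {"slide":[0,0,-0.005],"rotation":[0,0,0]},
    {"slide":[0,0,-0.005],"rotation":[0,0,0]},
    {"slide":[0,0,-0.005],"rotation":[0,0,0]}
  ]
}}

```text
clock: 27.8
tcp_pos: [637.2, 55.4, 32.3]
tool_rot: [0.302, 2.562, -0.089]
contact_force: [-12.5, -2.8, 26.4]
grip_width: 19.0
grip_force: 64.4
```

Emit:
{"name": "step_arm", "arguments": {
  "targets": [
    {"slide":[0,0,0.004],"rotation":[0,0,0]},
    {"slide":[0,0,0.008],"rotation":[0,0,0]},
    {"slide":[0,0,0.009],"rotation":[0,0,0]},
    {"slide":[0,0,0.009],"rotation":[0,0,0]},
    {"slide":[0,0,0.009],"rotation":[0,0,0]}
  ]
}}

```text
clock: 28.3
tcp_pos: [637.2, 55.5, 32.4]
tool_rot: [0.304, 2.566, -0.088]
contact_force: [-2.6, -1.2, 6.1]
grip_width: 18.8
grip_force: 61.2
```

```bash
python3 w.py wi; cat > rr.py <<'E'
from seat import *
n=sys.argv[1]; i=cv2.imread(f'pics/{n}.png'); hs=cv2.cvtColor(i,cv2.COLOR_BGR2HSV); w=((hs[...,0]>=4)&(hs[...,0]<=26)&(hs[...,1]>65)).astype(int)
def runs(l,o):
    d=np.flatnonzero(np.diff(np.r_[0,l,0])); return [(int(a+o),int(b+o)) for a,b in d.reshape(-1,2) if b-a>1]
for r in(116,128,136,140,146,152): print(r,runs(w[r,140:380],140))
for r in (140,148): print(r,[(c,int(hs[r,c,0]),int(hs[r,c,2])) for c in [*range(180,212,2),*range(306,338,2)]])
for c in(225,300): print('col',c,runs(w[60:180,c],60),[(r,int(hs[r,c,0]),int(hs[r,c,2])) for r in range(112,168,3)])
E
python3 rr.py wi
```

```text
28.3 [637.2  55.5  32.4] [ 0.304  2.566 -0.088] [ 0.33  0.97 -1.02  2.29  1.96  1.11 -0.72] 18.844082274663183 [[-0.824, 0.234, 0.517], [0.198, 0.972, -0.124], [-0.531, -0.0, -0.847]]
116 [(184, 336)]
128 [(182, 338)]
136 [(184, 196), (202, 317), (324, 336)]
140 [(185, 197), (201, 318), (323, 335)]
146 [(186, 198), (200, 319), (322, 334)]
152 [(187, 320), (321, 333)]
140 [(180, 20, 54), (182, 30, 53), (184, 16, 62), (186, 17, 190), (188, 17, 190), (190, 17, 190), (192, 17, 159), (194, 17, 95), (196, 16, 81), (198, 12, 57), (200, 13, 58), (202, 13, 97), (204, 13, 112), (206, 13, 113), (208, 13, 116), (210, 13, 117), (306, 13, 131), (308, 12, 132), (310, 13, 133), (312, 13, 130), (314, 12, 134), (316, 13, 137), (318, 17, 52), (320, 15, 57), (322, 12, 58), (324, 17, 107), (326, 17, 103), (328, 17, 198), (330, 18, 218), (332, 17, 216), (334, 17, 185), (336, 9, 56)]
148 [(180, 15, 72), (182, 15, 62), (184, 15, 58), (186, 17, 74), (188, 17, 191), (190, 17, 191), (192, 18, 144), (194, 17, 101), (196, 17, 95), (198, 16, 74), (200, 13, 85), (202, 13, 112), (204, 13, 121), (206, 12, 119), (208
[... 230 characters left out ...]
6), (332, 18, 192), (334, 12, 59), (336, 6, 59)]
col 225 [(116, 180)] [(112, 40, 138), (115, 22, 169), (118, 18, 134), (121, 17, 136), (124, 17, 136), (127, 17, 190), (130, 17, 188), (133, 16, 154), (136, 12, 110), (139, 13, 114), (142, 13, 123), (145, 13, 123), (148, 12, 125), (151, 13, 156), (154, 13, 168), (157, 13, 170), (160, 13, 170), (163, 13, 170), (166, 12, 170)]
col 300 [(115, 180)] [(112, 47, 166), (115, 18, 157), (118, 18, 148), (121, 18, 149), (124, 17, 148), (127, 18, 213), (130, 17, 213), (133, 15, 158), (136, 12, 135), (139, 13, 134), (142, 13, 134), (145, 13, 136), (148, 13, 135), (151, 12, 172), (154, 12, 188), (157, 12, 187), (160, 12, 187), (163, 13, 186), (166, 12, 186)]
```

The stamp is centred in the rim (even gaps both sides) and resting on the floor. Release and withdraw along the tool axis.

Emit:
{"name": "step_arm", "arguments": {
  "targets": [
    {"slide":[0,0,0.002],"rotation":[0,0,0]},
    {"slide":[0,0,0.002],"rotation":[0,0,0]},
    {"slide":[0,0,0.002],"rotation":[0,0,0]},
    {"slide":[0,0,0.002],"rotation":[0,0,0]},
    {"slide":[0,0,0.002],"rotation":[0,0,0]}
  ],
  "fingers": 0.45
}}

```text
clock: 28.85
tcp_pos: [637.1, 55.5, 32.7]
tool_rot: [0.305, 2.567, -0.088]
contact_force: [-0.2, -0.1, -0.6]
grip_width: 38.4
grip_force: 0.0
```

Emit:
{"name": "step_arm", "arguments": {
  "targets": [
    {"slide":[-0.02,0.005,0.034],"rotation":[0,0,0]},
    {"slide":[-0.05,0.012,0.085],"rotation":[0,0,0]},
    {"slide":[-0.09,0.022,0.15],"rotation":[0,0,0]},
    {"slide":[-0.14,0.034,0.23],"rotation":[0,0,0]},
    {"slide":[-0.2,0.048,0.33],"rotation":[0,0,0]}
  ]
}}

```text
clock: 29.35
tcp_pos: [575.8, 70.1, 132.3]
tool_rot: [0.304, 2.568, -0.088]
contact_force: [0.8, -0.4, 0.1]
grip_width: 38.7
grip_force: 0.0
```

Emit:
{"name": "step_arm", "arguments": {
  "targets": [
    {"slide":[0,0,0],"rotation":[0,0,0]},
    {"slide":[0,0,0],"rotation":[0,0,0]},
    {"slide":[0,0,0],"rotation":[0,0,0]},
    {"slide":[0,0,0],"rotation":[0,0,0]},
    {"slide":[0,0,0],"rotation":[0,0,0]}
  ]
}}

```text
clock: 29.85
tcp_pos: [577.0, 69.7, 130.8]
tool_rot: [0.305, 2.568, -0.088]
contact_force: [-0.5, -0.3, -0.5]
grip_width: 38.5
grip_force: 0.0
```

```bash
python3 w.py wj; python3 - <<'E'
from seat import *
v=np.load('wj.npy'); C=cam('wrist',dict(tcp_pos=v[:3],tool_rot=v[3:]))
i=cv2.imread('pics/wj.png'); hs=cv2.cvtColor(i,cv2.COLOR_BGR2HSV)
c=np.array([626.4,58.4]); u=np.radians(-13); x=np.array([np.cos(u),np.sin(u)]); y=np.array([-x[1],x[0]])
m=cv2.inRange(hs,(8,110,60),(14,255,255)); m[236:]=0; k=biggest(cv2.morphologyEx(m,cv2.MORPH_OPEN,np.ones((3,3)))); ap=cv2.approxPolyDP(k,2,True)[:,0]
P=plane(C,ap,21)[:,:2]; print(np.c_[ap,P.round(1),np.c_[(P-c)@x,(P-c)@y].round(1)].tolist())
s=snapshot('side'); sd=cv2.imread('pics/sd.png').astype(int); print('lid still open, diff',np.abs(s[150:190,275:310]-sd[150:190,275:310]).mean())
E
```

```text
29.85 [577.   69.7 130.8] [ 0.305  2.568 -0.088] [ 0.35  0.75 -1.14  2.36  1.74  1.04 -0.69] 38.52210074939084 [[-0.825, 0.234, 0.515], [0.199, 0.972, -0.124], [-0.53, -0.0, -0.848]]
[[291.0, 111.0, 581.0, 92.4, -51.9, 22.9], [227.0, 112.0, 570.8, 46.2, -51.5, -24.4], [226.0, 127.0, 584.2, 41.2, -37.3, -26.3], [234.0, 190.0, 658.4, 25.3, 38.6, -25.0], [245.0, 190.0, 660.8, 35.4, 38.7, -14.7], [246.0, 139.0, 599.7, 53.0, -24.8, -11.3], [249.0, 136.0, 597.2, 56.1, -28.0, -8.8], [271.0, 137.0, 602.3, 72.8, -26.8, 8.6], [273.0, 190.0, 667.0, 61.1, 38.9, 11.7], [286.0, 189.0, 668.4, 73.3, 37.6, 23.9], [292.0, 132.0, 601.0, 89.9, -31.8, 24.9]]
lid still open, diff 4.178571428571429
```

```bash
python3 -c "
from rig import *
print(close_job())"
```

```text
the job is handed in; nothing more can be done
None
```

The job is handed in: the stamp is upright in its seat in the middle bay, the case is open, and the gripper is clear. My last measurements put the stamp centred within the rim and show the lid still open. The hand-in gave no verdict, and I did not measure the tins, bottle and jar again.

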